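# Make up and lock a small forme on the proofing bed

### The job

Make up the proofing bed: lay every print block that is on the worktop flat and face up in the bed's railed channel, between the end stop and the clamp carriage, each with its long side squarely across the channel. Then push the carriage along towards the end stop until its spring detent pulls it fully home. After that, lock the bed's two levelling screws by turning both jam nuts clockwise, seen from above, until they are hard down on their bosses, and leave everything there.

Things in the scene. Friction and masses are not known exactly. Their poses are not given: they have to be found in the camera images.
- bed: proofing bed, fixed to the worktop: grey plate 190 (x) x 336 (y) x 12 mm thick; origin at the centre of its underside, on the worktop; its y runs along the railed channel towards the end stop. The channel is on the plate's side at bed x = -55 mm; two upright levelling screws with jam nuts stand on the other side, at bed x = +55, y = +85 and -85 mm
- stop_face (a point): foot of the end stop's inner face (bed y = +143 mm), on the channel's centre line and floor (12 mm above the worktop); axes as the bed's. The channel runs from here to the carriage, 58 mm wide between rails 8 mm wide and 6 mm high (tops 18 mm above the worktop). The end stop is 18 mm thick, its top 32 mm above the worktop
- carriage (a joint): clamp carriage, m along the channel towards the end stop: starts 0 to 0.015, home at 0.060 (solid end). About 1.5 N of friction; from 0.02 a spring plunger resists with 2 to 3 N more up to 0.050, past which it pulls the carriage home with 4 to 6 N and holds it. It pushes blocks ahead of it: its front face is at bed y = -113 mm plus this value, so home leaves 196 mm for blocks
- carriage_tab (a point): centre of the carriage's upright black tab, 40 (bed x) x 12 (bed y) x 32 mm high, top 64.5 mm above the worktop, this point 50.5 mm above it. The tab stands on an aluminium bar 90 (bed x) x 28 (bed y) mm whose top is 33.5 mm above the worktop; axes as the bed's
- nut_left (a joint): jam nut on the left (bed y = +85 mm) levelling screw: angle in rad, grows as the nut is turned clockwise seen from above. It starts between 0 and 1.6 and is hard down on its boss at 6.6 (a solid stop); it sinks 1.43 mm per rad (9 mm per turn). It turns against about 0.04 N m of friction and stays where it is left
- nut_right (a joint): jam nut on the right (bed y = -85 mm) levelling screw: angle in rad, grows as the nut is turned clockwise seen from above. It starts between 0 and 1.6 and is hard down on its boss at 6.6 (a solid stop); it sinks 1.43 mm per rad (9 mm per turn). It turns against about 0.04 N m of friction and stays where it is left
- nut_left_center (a point): centre of the left jam nut: steel hexagon 36 mm across flats (flats face its own +x, -x and every 60 degrees), 18 mm high; on its axis, 9 mm above its underside; turns and sinks with it. Through it stands a fixed upright screw, 20 mm thick, top 98 mm above the worktop; below it a fixed round boss, 30 mm thick, top 60 mm above the worktop. Axis at bed x = +55, y = +85 mm
- nut_right_center (a point): centre of the right jam nut: steel hexagon 36 mm across flats (flats face its own +x, -x and every 60 degrees), 18 mm high; on its axis, 9 mm above its underside; turns and sinks with it. Through it stands a fixed upright screw, 20 mm thick, top 98 mm above the worktop; below it a fixed round boss, 30 mm thick, top 60 mm above the worktop. Axis at bed x = +55, y = -85 mm
- block_a_center (a point): print block, wood with a thin dark carved face on top: 50 (its x) x 36 (its y) x 26 mm high, about 60 g, starts face up on the worktop at any yaw. This point is its centre, 13 mm above its underside; its z is up through the carved face. May be absent
- block_b_center (a point): print block, wood with a thin dark carved face on top: 50 (its x) x 36 (its y) x 26 mm high, about 60 g, starts face up on the worktop at any yaw. This point is its centre, 13 mm above its underside; its z is up through the carved face. May be absent
- block_c_center (a point): print block, wood with a thin dark carved face on top: 50 (its x) x 36 (its y) x 26 mm high, about 60 g, starts face up on the worktop at any yaw. This point is its centre, 13 mm above its underside; its z is up through the carved face. May be absent
- block_d_center (a point): print block, wood with a thin dark carved face on top: 50 (its x) x 36 (its y) x 26 mm high, about 60 g, starts face up on the worktop at any yaw. This point is its centre, 13 mm above its underside; its z is up through the carved face. May be absent
- block_e_center (a point): print block, wood with a thin dark carved face on top: 50 (its x) x 36 (its y) x 26 mm high, about 60 g, starts face up on the worktop at any yaw. This point is its centre, 13 mm above its underside; its z is up through the carved face. May be absent
Things that resemble listed ones, but are neither listed nor needed, are in the scene too. What is shaped like the part that bears block_a_center but yellow is not meant. Leave any green look-alike of the part that bears block_b_center alone.

How it is judged:
By the outcome, as a careful person would: the job done as asked, in the order asked, and still so for the second after the job is handed in, with the robot touching nothing.
Of block_a, block_b, block_c, block_d, block_e only 3 to 5 are there at a start; the rules pass over those that are not, and their reading is None.
At some moment in a run one of block_a, block_b, block_c, block_d, block_e may be knocked a few centimetres aside while the robot is not near it.
Once in a run the grip may slacken for a moment while it holds something.
It also fails if it takes over 210 s, if anything falls off the work surface, if the arm or the gripper's body presses on something with over 40 N, if the wrist force passes 120 N, or if a joint passes its speed limit or range.

### The arm

A 6-joint arm with a two-finger parallel gripper is mounted at the origin on a cart in front of the work surface, level with it; the furniture and walls round the work are solid. World frame = base frame: x ahead of the robot, y to its left, z up, the work surface at z = 0. Lengths are in m, angles in degrees, forces in N, time in s.
With the tool pointing down it reaches from about 0.35 to 0.85 m from the base axis. Payload 8.1 kg.
Tool frame: the origin (TCP) lies at the very end of the fingers, on their centre line; the grasp point (between the pads) lies 19 mm behind it; z points along the fingers, y is the direction in which the jaws open and shut (so a half turn about z gives the same grasp; the last joint's range is limited). The gripper opens to 85 mm and grips with 20 to 120 N. Pads are 22 mm wide; open, the fingers measure 114 mm over their backs; the gripper's body (76 mm by 85 mm) begins 54 mm behind the grasp point. The pads swing forward as they close: fully open they stand 13 mm farther back than shut.
Start: joints at [58.877, 7.471, 85.268, -0, 87.261, -4.893], TCP at [0.265, 0.538, 0.231] pointing down, gripper open.
Joint ranges: [-169.43, 169.43], [-51.17, 129.36], [1.28, 143.12], [-76.62, 256.62], [0, 156.53], [-152.29, 152.29]. Speed limits (degrees/s): [136.94, 136.94, 159.86, 180, 180, 180].

### API

Orientations are given as [roll, pitch, yaw] about the fixed x, y, z axes, in that order (R = Rz(yaw) Ry(pitch) Rx(roll)).
In Python, from plant import status, viewer, ctrl gives the robot as it stands. The module is installed in compiled form; this text tells all that it offers.
- The arm moves only by the tool drive_tool, never from a script. Its argument "series" is a list of rows, each a list of 7 numbers: the shift along the tool's x, y, z in cm, then the turn, a rotation vector about the tool's x, y, z in rad, then the finger opening in cm, from 0 to 8.54. A call has 1 to 10 rows; each row shifts and turns the commanded pose from where the row before left it, along the tool's axes as they then stand; what a row does not reach is not made up. A row lasts 1/8 s, in which the tool goes at most 62.5 mm and 10.7 degrees, less where a joint would pass 70% of its speed; a pose out of reach is approached as far as the arm can. A call with a gripper value outside its range is refused whole. The fingers move at their own pace and stop on an object; "newtons" is the grip in N (left out, the last holds). Time passes only in rows, so rows that do not move let the fingers close. It gives the time, the measured TCP pose, the force and the opening at its end, in the units of the state.
- status.sense(): the state, without advancing time (a new reading comes with each control period).
- viewer.camera(name): name is "scene" or "top" or "wrist"; returns (picture, depth): 480x640x3 uint8, red, green, blue; 480x640 float32, m along the optical axis (not along the pixel's ray), 0 where there is no reading.
- viewer.calibration(name): a dict with "K" (3x3 intrinsics, pixels), "xyz" and "rotation" of the camera in the world; the wrist camera has in their place "hand_eye" (4x4, takes a point from camera to tool coordinates, whose origin is the TCP and whose axes are the flange's). Camera axes: x right, y down, z forward; pixel columns grow to the right and rows downward; lengths in m; the calibration is good to about 2 mm. A picture is of the moment at which its call begins: read the wrist's pose just before it. calibration takes no time and is no camera call.
- ctrl.sign_off(): hands the job in, once; it reports no verdict.
Trained networks look in the newest picture that a camera, given by its name, has taken for a name from the list of things; names that differ only in an ending like _2 or _b are one class to them, and where a whole thing is asked for, a point or a joint stands for the part that bears it (a point fixed in the world has none). Each returns a list of dicts, best first, with "confidence" (0 to 1); they miss things now and then, are a little off and sometimes report something else, mostly with a low value. They report only what shows in the picture. A call takes as long as a camera call. They do not tell look-alikes from the thing itself.
- viewer.boxes_of(label, camera): "at" ([x, y, z] in m, in world coordinates, good to about 4 mm: the middle of the surface that is visible of it).
- viewer.silhouettes(label, camera): "pixels" (480x640 bool, what is visible of it).
- viewer.place_of(label, camera): "at" ([x, y, z] in m, in world coordinates, good to about 4 mm: a listed point, or the origin of a listed thing).
The state is a dict: "time": time; "joint_positions": joint angles; "qvel": joint speeds; "effort": joint torques, N m; "ee_pos": TCP position; "eef_rot": TCP orientation; "wrist_force": force on the tool from outside, world axes, zero at the start; "ft_torque": the same for the moment, N m; "opening": opening from 0.0 (shut) to 1.0 (fully open).
Only numpy, scipy, OpenCV 4.12 (cv2) and the standard library are available. Lean on these libraries where they do the work, as an engineer would, in place of code of your own. Each camera call takes 0.05 s, during which the arm holds its last target. There are 200 camera calls.

## Working session

There is one attempt and no reset: what is moved stays moved. The work goes in short steps, Python scripts to look and compute and a tool call to move; the robot and the scene stay as the last step left them, time stands still between calls to the robot, and variables do not carry over. Pictures are saved under pics/ and viewed, about 12 in all and at most 16, crops included, and the job is handed in when it is done.

Besides the shell and the picture viewer there is one more tool, called after "Call:" in YAML: its name, and indented under it one key for each argument. drive_tool: Moves the arm, as the interface text tells. Its arguments: {"type":"object","properties":{"series":{"type":"array","items":{"type":"array","items":{"type":"number"}}},"newtons":{"type":"number"}},"required":["series"]}

```bash
mkdir -p pics; ls; cat > h.py <<'E'
import numpy as np, cv2
from scipy.spatial.transform import Rotation as R
from plant import status, viewer, ctrl
def cam(n):
    s=status.sense(); p,d=viewer.camera(n); c=viewer.calibration(n)
    if n=="wrist":
        T=np.eye(4);T[:3,:3]=tool(s);T[:3,3]=s["ee_pos"];T=T@np.array(c["hand_eye"])
    else:
        T=np.eye(4);r=np.array(c["rotation"]);T[:3,:3]=r if r.shape==(3,3) else R.from_euler('xyz',r,degrees=True).as_matrix();T[:3,3]=c["xyz"]
    return p,d,np.array(c["K"]),T
def tool(s):
    r=np.array(s["eef_rot"]); return r if r.shape==(3,3) else R.from_euler('xyz',r,degrees=True).as_matrix()
def cloud(d,K,T):
    v,u=np.mgrid[:480,:640]
    P=np.stack([(u-K[0,2])/K[0,0]*d,(v-K[1,2])/K[1,1]*d,d],-1)@T[:3,:3].T+T[:3,3]
    P[d<=0]=np.nan; return P
def save(n,p): cv2.imwrite(f"pics/{n}.png",p[...,::-1])
E
python3 - <<'E'
from h import *
s=status.sense(); print({k:np.round(v,3).tolist() for k,v in s.items()})
for n in("top","scene"):
    c=viewer.calibration(n); print(n,c["xyz"],c["rotation"])
    p,d,K,T=cam(n); save(n+"0",p)
    np.savez(n+"0.npz",p=p,d=d,K=K,T=T)
    for l in ["bed","stop_face","carriage_tab","nut_left_center","nut_right_center","block_a_center"]:
        print(n,l,[(np.round(q["at"],3).tolist(),round(q["confidence"],2)) for q in viewer.place_of(l,n)])
print(viewer.calibration("wrist"))
E
```

```text
pics
{'time': 0.0, 'joint_positions': [58.877, 7.515, 85.33, -0.0, 87.264, -4.895], 'qvel': [0.017, -0.019, 0.016, 0.002, 0.004, -0.067], 'effort': [0.003, -56.942, -50.054, 0.0, 0.015, -0.0], 'ee_pos': [0.265, 0.538, 0.23], 'eef_rot': [-179.891, -0.009, 153.772], 'wrist_force': [-0.577, 0.029, 0.009], 'ft_torque': [-0.02, -0.008, -0.039], 'opening': 0.998}
top [ 0.34699224 -0.00191013  1.15034228] [-170.69037684   -0.90987133  -91.46681739]
top bed [([0.545, 0.193, 0.002], 0.73)]
top stop_face [([0.48, 0.33, 0.017], 0.95), ([0.422, -0.165, 0.015], 0.73)]
top carriage_tab [([0.498, 0.061, 0.05], 0.65)]
top nut_left_center [([0.595, 0.28, 0.078], 0.58)]
top nut_right_center [([0.602, 0.112, 0.077], 0.43)]
top block_a_center [([0.569, -0.147, 0.012], 0.84), ([0.493, -0.075, 0.012], 0.65), ([0.44, -0.33, 0.013], 0.63)]
scene [-0.0888815  -0.48425868  1.02523597] [-139.33762904    1.05976329  -53.95061078]
scene bed [([0.545, 0.194, -0.003], 0.71), ([0.437, -0.327, 0.015], 0.6)]
scene stop_face [([0.475, 0.33, 0.013], 0.8), ([0.5, 0.062, 0.052], 0.44)]
scene carriage_tab [([0.501, 0.063, 0.05], 0.91)]
scene nut_left_center [([0.597, 0.278, 0.077], 0.6)]
scene nut_right_center [([0.604, 0.107, 0.078], 0.57), ([0.436, -0.327, 0.011], 0.35), ([0.499, 0.062, 0.049], 0.18)]
scene block_a_center [([0.492, -0.078, 0.012], 0.71), ([0.571, -0.143, 0.016], 0.62), ([0.606, 0.11, 0.076], 0.18)]
{'K': array([[336.60915811,   0.        , 317.45368947],
       [  0.        , 336.60915811, 237.95996592],
       [  0.        ,   0.        ,   1.        ]]), 'hand_eye': array([[-2.07400133e-04, -9.64683802e-01, -2.63410554e-01,
         6.71105232e-02],
       [ 9.99999927e-01, -1.15147771e-04, -3.65660855e-04,
        -5.73806234e-04],
       [ 3.22415965e-04, -2.63410611e-01,  9.64683755e-01,
        -1.42272718e-01],
       [ 0.00000000e+00,  0.00000000e+00,  0.00000000e+00,
         1.00000000e+00]])}
```

View pics/top0.png

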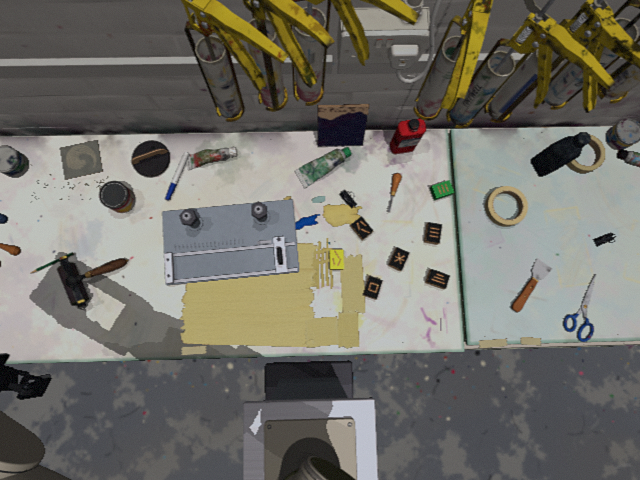

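View pics/scene0.png

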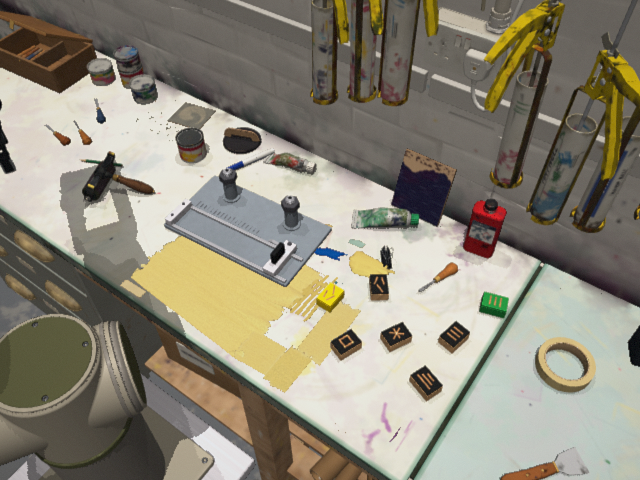

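Top view: five dark wood blocks at pixels (362,227), (432,232), (398,259), (436,278) and (372,287), a yellow decoy at (336,259) and a green one at (441,188). The bed is at (230,240), with its stop on the left and the carriage at (281,255). Next I measure the block and bed poses.

```bash
cat >> h.py <<'E'
def blocks(p,d,K,T,verbose=True):
    """dark block tops -> (x,y,yaw of long side) in world, on plane z=.026"""
    P=cloud(d,K,T); hsv=cv2.cvtColor(p,cv2.COLOR_RGB2HSV)
    m=((P[...,2]>.018)&(P[...,2]<.034)).astype(np.uint8)
    n,l,st,c=cv2.connectedComponentsWithStats(m); out=[]
    for i in range(1,n):
        if st[i,4]<60: continue
        q=P[l==i]; r=cv2.minAreaRect((q[:,:2]*1000).astype(np.float32)); (cx,cy),(w,h),a=r
        if not(38<max(w,h)<64 and 26<min(w,h)<50): continue
        if w<h: a+=90
        out.append((cx/1000,cy/1000,(a+90)%180-90,w,h,np.median(q[:,2]),np.median(hsv[l==i],0).astype(int).tolist(),c[i].round().tolist()))
    if verbose:
        for o in out: print("x %.3f y %.3f yaw %.1f  w%.0f h%.0f z %.3f"%o[:6],o[6],o[7])
    return out
E
python3 - <<'E'
from h import *
for n in("top0","scene0"):
    z=np.load(n+".npz"); print(n); blocks(z["p"],z["d"],z["K"],z["T"])
    P=cloud(z["d"],z["K"],z["T"])
    m=(P[...,2]>.008)&(P[...,2]<.0145)&(P[...,1]>-.02)&(P[...,1]<.42)&(P[...,0]>.4)&(P[...,0]<.7)
    m=cv2.morphologyEx(m.astype(np.uint8),cv2.MORPH_OPEN,np.ones((3,3)))
    k,l,st,c=cv2.connectedComponentsWithStats(m)
    i=1+st[1:,4].argmax(); 
    m2=(P[...,2]>.007)&(P[...,1]>-.02)&(P[...,1]<.42)&(P[...,0]>.43)&(P[...,0]<.7)
    k,l,st,c=cv2.connectedComponentsWithStats(m2.astype(np.uint8)); i=1+st[1:,4].argmax(); q=P[(l==i)&(P[...,2]<.036)]
    print("plate",cv2.minAreaRect((q[:,:2]*1000).astype(np.float32)), "floor z",np.nanmedian(P[m>0][:,2]))
    for lo,hi,nm in((.055,.07,"tab/nut"),(.092,.105,"screws"),(.028,.037,"bar/stop")):
        mm=((P[...,2]>lo)&(P[...,2]<hi)&(P[...,1]>0)&(P[...,1]<.4)&(P[...,0]>.42)&(P[...,0]<.66)).astype(np.uint8)
        k,l,st,c=cv2.connectedComponentsWithStats(mm)
        for i in range(1,k):
            if st[i,4]>12: print(nm,np.round(P[l==i].mean(0),4),st[i,4],[np.round(v,1) for v in cv2.minAreaRect((P[l==i][:,:2]*1000).astype(np.float32))])
E
```

```text
top0
x 0.666 y -0.355 yaw -72.9  w36 h51 z 0.025 [67, 167, 125] [442.0, 189.0]
x 0.570 y -0.143 yaw 36.8  w50 h36 z 0.025 [20, 65, 37] [361.0, 227.0]
x 0.552 y -0.325 yaw -12.6  w37 h50 z 0.025 [16, 61, 38] [433.0, 232.0]
x 0.489 y -0.233 yaw -26.8  w36 h49 z 0.025 [16, 58, 36] [398.0, 258.0]
x 0.491 y -0.076 yaw -1.6  w35 h51 z 0.025 [30, 177, 189] [336.0, 259.0]
x 0.436 y -0.328 yaw 68.7  w50 h36 z 0.025 [16, 73, 39] [438.0, 278.0]
x 0.418 y -0.164 yaw -19.9  w35 h49 z 0.025 [18, 60, 34] [372.0, 287.0]
plate ((544.6897583007812, 191.5284423828125), (190.54464721679688, 336.3294372558594), 4.2641401290893555) floor z 0.011500009559367363
tab/nut [0.4982 0.0637 0.0635] 86 [array([498.6,  63.8]), array([39. , 12.1]), np.float64(4.3)]
screws [0.605  0.1108 0.0964] 57 [array([605.6, 110.9]), array([17.1, 19.5]), np.float64(88.1)]
screws [0.593  0.2796 0.0964] 54 [array([593. , 279.9]), array([18. , 18.9]), np.float64(8.1)]
bar/stop [0.5857 0.2712 0.0318] 16 [array([586.3, 272.3]), array([ 9.2, 26.4]), np.float64(49.6)]
bar/stop [0.5054 0.064  0.0332] 304 [array([505.3,  64.2]), array([9
[... 949 characters left out ...]
), np.float64(47.6)]
tab/nut [0.4968 0.0607 0.0628] 121 [array([498.6,  61.6]), array([44. , 14.3]), np.float64(6.1)]
screws [0.5908 0.2769 0.0974] 53 [array([589.3, 277.5]), array([28.1, 16.3]), np.float64(4.3)]
screws [0.6045 0.1078 0.0972] 58 [array([605.6, 109.2]), array([19.9, 19. ]), np.float64(54.1)]
bar/stop [0.5861 0.2705 0.0322] 35 [array([585.4, 271.3]), array([12.2, 27.7]), np.float64(46.9)]
bar/stop [0.4773 0.3359 0.0325] 211 [array([477.3, 336.3]), array([76. , 22.3]), np.float64(6.9)]
bar/stop [0.5978 0.1021 0.0322] 36 [array([598.4, 102.5]), array([13.2, 27.1]), np.float64(43.8)]
bar/stop [0.4999 0.0584 0.0335] 298 [array([504.8,  62.2]), array([92.8, 31.5]), np.float64(4.7)]
```

```bash
cat >> h.py <<'E'
BED=np.array([.5447,.1915]); BY=4.15
def bed(x,y):
    a=np.radians(BY); return BED+np.array([[np.cos(a),-np.sin(a)],[np.sin(a),np.cos(a)]])@[x/1e3,y/1e3]
def plan(wps,start=None):
    """wps: (x,y,z,yaw,opening_cm,rows); prints rows in tool axes, 10 per chunk"""
    s=status.sense()
    if start is None: start=[*s["ee_pos"],s["eef_rot"][2]]
    c=np.array(start,float); Rc=tool(s) if True else 0
    rows=[]
    for x,y,z,yaw,op,n in wps:
        t=np.array([x,y,z,yaw]); s0=c.copy(); dy=(yaw-s0[3]+180)%360-180
        for i in range(1,n+1):
            f=i/n; w=s0+np.r_[t[:3]-s0[:3],dy]*f
            a=np.radians(c[3]); M=np.array([[np.cos(a),np.sin(a),0],[np.sin(a),-np.cos(a),0],[0,0,-1]])
            d=np.round(M.T@(w[:3]-c[:3])*100,2); g=round(-np.radians(w[3]-c[3]),3)
            rows.append([*d.tolist(),0,0,g,op]); c[:3]+=M@d/100; c[3]-=np.degrees(g)
    for k in range(0,len(rows),10): print("["+",".join("["+",".join("%g"%v for v in r)+"]" for r in rows[k:k+10])+"]")
    print("end",c.round(4).tolist())
def st():
    s=status.sense(); print("t%.2f"%s["time"],np.round(s["ee_pos"],4),np.round(s["eef_rot"],2),"F",np.round(s["wrist_force"],1),"op %.3f"%s["opening"],"j",np.round(s["joint_positions"],0))
def pick(x,y,th,n,slot,start=None):
    yaw=(th+90-94+90)%180+4; b=bed(-55,120-44*slot)
    y2=BY+90
    plan([(x,y,.13,yaw,8,n),(x,y,.007,yaw,8,4),(x,y,.007,yaw,3,5),(x,y,.13,yaw,3,4),
          (*b,.13,y2,3,10),(*b,.13,y2,3,1),(*b,.05,y2,3,3),(*b,.0195,y2,3,3),(*b,.0195,y2,3,1),(*b,.0195,y2,7.5,3),(*b,.13,y2,7.5,3)],start)
E
python3 - <<'E'
from h import *
pick(.570,-.1435,37,17,0)
E
```

```text
[[-3.38,-2.8,0.6,0,0,0.027,8],[-3.46,-2.72,0.59,0,0,0.028,8],[-3.53,-2.61,0.6,0,0,0.027,8],[-3.6,-2.52,0.59,0,0,0.028,8],[-3.66,-2.42,0.6,0,0,0.027,8],[-3.74,-2.31,0.6,0,0,0.028,8],[-3.79,-2.22,0.59,0,0,0.027,8],[-3.86,-2.1,0.6,0,0,0.028,8],[-3.91,-2,0.6,0,0,0.027,8],[-3.96,-1.9,0.59,0,0,0.028,8]]
[[-4.02,-1.78,0.6,0,0,0.027,8],[-4.06,-1.67,0.59,0,0,0.028,8],[-4.11,-1.56,0.6,0,0,0.027,8],[-4.14,-1.45,0.6,0,0,0.028,8],[-4.19,-1.33,0.59,0,0,0.027,8],[-4.22,-1.21,0.6,0,0,0.028,8],[-4.25,-1.1,0.59,0,0,0.027,8],[-0,-0,3.08,0,0,0,8],[-0,-0,3.07,0,0,0,8],[-0,-0,3.08,0,0,0,8]]
[[-0,-0,3.07,0,0,0,8],[-0,-0,0,0,0,0,3],[-0,-0,0,0,0,0,3],[-0,-0,0,0,0,0,3],[-0,-0,0,0,0,0,3],[-0,-0,0,0,0,0,3],[-0,-0,-3.07,0,0,0,3],[-0,-0,-3.08,0,0,0,3],[-0,-0,-3.07,0,0,0,3],[-0,-0,-3.08,0,0,0,3]]
[[4.13,2,0,0,0,0.057,3],[4.24,1.77,0,0,0,0.058,3],[4.34,1.52,0,0,0,0.057,3],[4.41,1.26,0,0,0,0.057,3],[4.48,1.02,0,0,0,0.058,3],[4.54,0.75,0,0,0,0.057,3],[4.56,0.49,0,0,0,0.058,3],[4.59,0.23,0,0,0,0.057,3],[4.59,-0.04,0,0,0,0.057,3],[4.59,-0.29,0,0,0,0.058,3]]
[[-0,-0,0,0,0,-0,3],[-0,-0,2.67,0,0,-0,3],[-0,-0,2.67,0,0,-0,3],[-0,-0,2.66,0,0,-0,3],[-0,-0,1.02,0,0,-0,3],[-0,-0,1.02,0,0,-0,3],[-0,-0,1.01,0,0,-0,3],[-0,-0,0,0,0,-0,3],[-0,-0,0,0,0,-0,7.5],[-0,-0,0,0,0,-0,7.5]]
[[-0,-0,0,0,0,-0,7.5],[-0,-0,-3.68,0,0,-0,7.5],[-0,-0,-3.68,0,0,-0,7.5],[-0,-0,-3.69,0,0,-0,7.5]]
end [0.4812, 0.3072, 0.13, 94.1269]
```

Call:
drive_tool:
  series:
    - [-3.38, -2.8, 0.6, 0, 0, 0.027, 8]
    - [-3.46, -2.72, 0.59, 0, 0, 0.028, 8]
    - [-3.53, -2.61, 0.6, 0, 0, 0.027, 8]
    - [-3.6, -2.52, 0.59, 0, 0, 0.028, 8]
    - [-3.66, -2.42, 0.6, 0, 0, 0.027, 8]
    - [-3.74, -2.31, 0.6, 0, 0, 0.028, 8]
    - [-3.79, -2.22, 0.59, 0, 0, 0.027, 8]
    - [-3.86, -2.1, 0.6, 0, 0, 0.028, 8]
    - [-3.91, -2, 0.6, 0, 0, 0.027, 8]
    - [-3.96, -1.9, 0.59, 0, 0, 0.028, 8]
  newtons: 40

```text
time: 1.95
ee_pos: [0.445, 0.1359, 0.1718]
eef_rot: [180.0, 0.0, 138.0]
wrist_force: [0.0, 0.6, -0.4]
opening: 0.935
```

Call:
drive_tool:
  series:
    - [-4.02, -1.78, 0.6, 0, 0, 0.027, 8]
    - [-4.06, -1.67, 0.59, 0, 0, 0.028, 8]
    - [-4.11, -1.56, 0.6, 0, 0, 0.027, 8]
    - [-4.14, -1.45, 0.6, 0, 0, 0.028, 8]
    - [-4.19, -1.33, 0.59, 0, 0, 0.027, 8]
    - [-4.22, -1.21, 0.6, 0, 0, 0.028, 8]
    - [-4.25, -1.1, 0.59, 0, 0, 0.027, 8]
    - [0, 0, 0, 0, 0, 0, 8]
    - [0, 0, 0, 0, 0, 0, 8]

```text
time: 3.08
ee_pos: [0.5697, -0.1433, 0.1298]
eef_rot: [-180.0, -0.0, 127.0]
wrist_force: [0.3, -0.1, -0.3]
opening: 0.937
```

```bash
python3 - <<'E'
from h import *
st(); p,d,K,T=cam("wrist"); save("w1",p); blocks(p,d,K,T)
E
```

```text
t3.08 [ 0.5697 -0.1433  0.1298] [-1.7999e+02 -5.0000e-02  1.2699e+02] F [ 0.3 -0.1 -0.3] op 0.937 j [-19.  10.  94.   0.  77. -56.]
x 0.491 y -0.077 yaw -1.1  w36 h50 z 0.025 [26, 172, 174] [285.0, 94.0]
x 0.418 y -0.164 yaw -19.7  w37 h50 z 0.025 [30, 27, 21] [130.0, 134.0]
x 0.570 y -0.143 yaw 36.9  w50 h36 z 0.025 [30, 26, 22] [318.0, 236.0]
x 0.489 y -0.233 yaw -26.9  w36 h50 z 0.025 [30, 26, 21] [167.0, 264.0]
x 0.436 y -0.328 yaw 69.1  w52 h36 z 0.025 [17, 26, 21] [53.0, 315.0]
```

Call:
drive_tool:
  series:
    - [0, 0, 4, 0, 0, 0, 8]
    - [0, 0, 4, 0, 0, 0, 8]
    - [0, 0, 2.5, 0, 0, 0, 8]
    - [0, 0, 1.8, 0, 0, 0, 8]
    - [0, 0, 0, 0, 0, 0, 8]
    - [0, 0, 0, 0, 0, 0, 3]
    - [0, 0, 0, 0, 0, 0, 3]
    - [0, 0, 0, 0, 0, 0, 3]
    - [0, 0, 0, 0, 0, 0, 3]
    - [0, 0, 0, 0, 0, 0, 3]
  newtons: 40

```text
time: 4.38
ee_pos: [0.5714, -0.144, 0.0089]
eef_rot: [179.9, 0.1, 127.0]
wrist_force: [-0.8, 0.9, 7.1]
opening: 0.574
```

Call:
drive_tool:
  series:
    - [0, 0, -3, 0, 0, 0, 3]
    - [0, 0, -3.3, 0, 0, 0, 3]
    - [0, 0, -3, 0, 0, 0, 3]
    - [0, 0, -3, 0, 0, 0, 3]
    - [0, 0, 0, 0, 0, 0, 3]

```text
time: 5.0
ee_pos: [0.5722, -0.1443, 0.1338]
eef_rot: [179.8, 0.3, 127.0]
wrist_force: [0.9, 0.0, -0.9]
opening: 0.573
```

Call:
drive_tool:
  series:
    - [4.13, 2, 0, 0, 0, 0.057, 3]
    - [4.24, 1.77, 0, 0, 0, 0.058, 3]
    - [4.34, 1.52, 0, 0, 0, 0.057, 3]
    - [4.41, 1.26, 0, 0, 0, 0.057, 3]
    - [4.48, 1.02, 0, 0, 0, 0.058, 3]
    - [4.54, 0.75, 0, 0, 0, 0.057, 3]
    - [4.56, 0.49, 0, 0, 0, 0.058, 3]
    - [4.59, 0.23, 0, 0, 0, 0.057, 3]
    - [4.59, -0.04, 0, 0, 0, 0.057, 3]
    - [4.59, -0.29, 0, 0, 0, 0.058, 3]

```text
time: 6.25
ee_pos: [0.4801, 0.3083, 0.1286]
eef_rot: [-179.9, 0.0, 94.0]
wrist_force: [0.7, 1.0, 0.1]
opening: 0.581
```

```bash
python3 - <<'E'
from h import *
st(); p,d,K,T=cam("wrist"); save("w2",p)
E
```

```text
t6.25 [0.4801 0.3083 0.1286] [-1.7992e+02  4.0000e-02  9.4010e+01] F [0.7 1.  0.1] op 0.581 j [28.  7. 97. -0. 76. 24.]
```

View pics/w2.png

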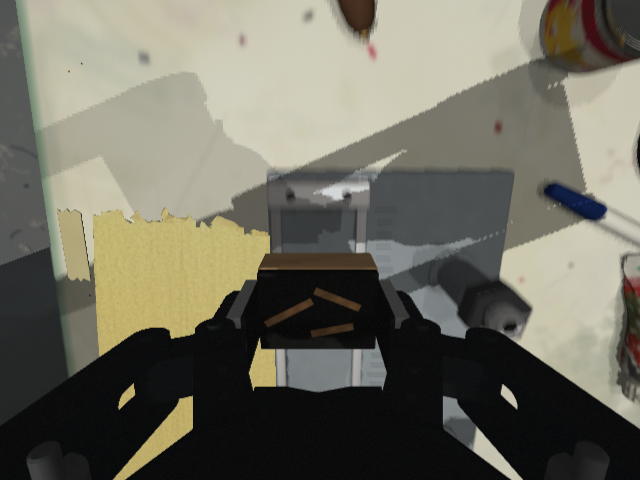

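Call:
drive_tool:
  series:
    - [0, 0, 0, 0, 0, 0, 3]
    - [0, 0, 4, 0, 0, 0, 3]
    - [0, 0, 3, 0, 0, 0, 3]
    - [0, 0, 2, 0, 0, 0, 3]
    - [0, 0, 1, 0, 0, 0, 3]
    - [0, 0, 0.5, 0, 0, 0, 3]
    - [0, 0, 0, 0, 0, 0, 3]
    - [0, 0, 0, 0, 0, 0, 3]

```text
time: 7.3
ee_pos: [0.482, 0.3076, 0.0261]
eef_rot: [179.9, -0.0, 94.1]
wrist_force: [0.5, -0.5, -0.8]
opening: 0.576
```

```bash
python3 - <<'E'
from h import *
st(); p,d,K,T=cam("wrist"); P=cloud(d,K,T); print(bed(-55,120)); 
m=(P[...,2]>.034)&(P[...,2]<.06); k,l,s,c=cv2.connectedComponentsWithStats(m.astype(np.uint8))
for i in range(1,k):
  if s[i,4]>300: q=P[l==i]; print(s[i],q.mean(0).round(4),np.median(q[:,2]),np.percentile(q,[2,98],axis=0).round(4).tolist())
E
```

```text
t7.30 [0.482  0.3076 0.0261] [ 1.7991e+02 -4.0000e-02  9.4130e+01] F [ 0.5 -0.5 -0.8] op 0.576 j [ 27.  14. 100.   0.  65.  23.]
[0.48116007 0.30720513]
[  212   263   212    98 12540] [0.481  0.3109 0.0436] 0.04248979583565808 [[0.4466, 0.2916, 0.0361], [0.5149, 0.3265, 0.058]]
[ 535  345   94   54 2064] [0.5901 0.2929 0.0494] 0.050154681444502636 [[0.5823, 0.2893, 0.0346], [0.6005, 0.295, 0.0599]]
```

Call:
drive_tool:
  series:
    - [0, 0, 0.3, 0, 0, 0, 3]
    - [0, 0, 0.2, 0, 0, 0, 3]
    - [0, 0, 0, 0, 0, 0, 3]
    - [0, 0, 0, 0, 0, 0, 7.5]
    - [0, 0, 0, 0, 0, 0, 7.5]
    - [0, 0, 0, 0, 0, 0, 7.5]
    - [0, 0, -3, 0, 0, 0, 7.5]
    - [0, 0, -4, 0, 0, 0, 7.5]
    - [0, 0, -4, 0, 0, 0, 7.5]
    - [0, 0, 0, 0, 0, 0, 7.5]

```text
time: 8.6
ee_pos: [0.4838, 0.3086, 0.1344]
eef_rot: [179.6, -0.2, 94.1]
wrist_force: [-0.1, 0.6, -0.2]
opening: 0.879
```

```bash
python3 - <<'E'
from h import *
st(); p,d,K,T=cam("top"); P=cloud(d,K,T); blocks(p,d,K,T)
p,d,K,T=cam("wrist"); P=cloud(d,K,T); save("w3",p)
a=np.radians(BY);B=(P[...,:2]-BED)@np.array([[np.cos(a),-np.sin(a)],[np.sin(a),np.cos(a)]])*1000
m=(abs(P[...,2]-.0375)<.004)&(abs(B[...,0]+55)<45)&(B[...,1]>-60)&(B[...,1]<142)
k,l,s,c=cv2.connectedComponentsWithStats(m.astype(np.uint8))
for i in range(1,k):
  if s[i,4]>300: print(cv2.minAreaRect(B[l==i].astype(np.float32)))
pick(.489,-.2345,-26.9,12,1)
E
```

```text
t8.60 [0.4838 0.3086 0.1344] [ 1.796e+02 -1.700e-01  9.413e+01] F [-0.1  0.6 -0.2] op 0.879 j [27.  7. 96.  0. 76. 23.]
x 0.666 y -0.355 yaw -72.0  w35 h52 z 0.025 [67, 165, 130] [442.0, 189.0]
x 0.553 y -0.324 yaw -11.7  w37 h51 z 0.025 [16, 58, 41] [433.0, 232.0]
x 0.531 y 0.065 yaw -47.8  w46 h63 z 0.032 [115, 17, 194] [280.0, 244.0]
x 0.490 y 0.066 yaw 5.5  w62 h35 z 0.032 [127, 12, 189] [281.0, 264.0]
x 0.488 y -0.233 yaw -25.8  w35 h50 z 0.025 [18, 52, 37] [398.0, 258.0]
x 0.491 y -0.076 yaw -1.2  w36 h51 z 0.026 [30, 177, 197] [336.0, 259.0]
x 0.436 y -0.327 yaw 68.4  w50 h36 z 0.025 [16, 70, 41] [438.0, 278.0]
x 0.418 y -0.163 yaw -20.4  w36 h50 z 0.026 [19, 53, 36] [372.0, 287.0]
((-55.56788635253906, 120.91044616699219), (48.99924087524414, 35.53628921508789), 0.23884768784046173)
[[-4.51,-0.26,0,0,0,0.045,8],[-4.51,-0.06,0,0,0,0.045,8],[-4.52,0.15,0,0,0,0.045,8],[-4.5,0.35,0,0,0,0.045,8],[-4.48,0.55,0,0,0,0.046,8],[-4.45,0.75,0,0,0,0.045,8],[-4.41,0.96,0,0,0,0.045,8],[-4.37,1.15,0,0,0,0.045,8],[-4.31,1.35,0,0,0,0.045,8],[-4.24,1.54,0,0,0,0.045,8]]
[[-4.17,1.73,0.01,0,0,0.0
[... 217 characters left out ...]
0,-0,-3.08,0,0,0,3],[-0,-0,-3.07,0,0,0,3],[-0,-0,-3.08,0,0,0,3],[-0,-0,-3.07,0,0,0,3],[4.42,-2.29,-0,0,0,-0.054,3],[4.54,-2.05,-0,0,0,-0.054,3],[4.64,-1.81,-0,0,0,-0.054,3],[4.73,-1.55,-0,0,0,-0.055,3],[4.81,-1.28,-0,0,0,-0.054,3]]
[[4.87,-1.03,-0,0,0,-0.054,3],[4.92,-0.76,-0,0,0,-0.054,3],[4.95,-0.49,-0,0,0,-0.054,3],[4.98,-0.23,-0,0,0,-0.054,3],[4.97,0.04,-0,0,0,-0.054,3],[0,0,-0,0,0,-0,3],[0,0,2.67,0,0,-0,3],[0,0,2.66,0,0,-0,3],[0,0,2.67,0,0,-0,3],[0,0,1.02,0,0,-0,3]]
[[0,0,1.01,0,0,-0,3],[0,0,1.02,0,0,-0,3],[0,0,-0,0,0,-0,3],[0,0,-0,0,0,-0,7.5],[0,0,-0,0,0,-0,7.5],[0,0,-0,0,0,-0,7.5],[0,0,-3.68,0,0,-0,7.5],[0,0,-3.69,0,0,-0,7.5],[0,0,-3.68,0,0,-0,7.5]]
end [0.4843, 0.2633, 0.13, 94.1225]
```

Call:
drive_tool:
  series:
    - [-4.51, -0.26, 0, 0, 0, 0.045, 8]
    - [-4.51, -0.06, 0, 0, 0, 0.045, 8]
    - [-4.52, 0.15, 0, 0, 0, 0.045, 8]
    - [-4.5, 0.35, 0, 0, 0, 0.045, 8]
    - [-4.48, 0.55, 0, 0, 0, 0.046, 8]
    - [-4.45, 0.75, 0, 0, 0, 0.045, 8]
    - [-4.41, 0.96, 0, 0, 0, 0.045, 8]
    - [-4.37, 1.15, 0, 0, 0, 0.045, 8]
    - [-4.31, 1.35, 0, 0, 0, 0.045, 8]
    - [-4.24, 1.54, 0, 0, 0, 0.045, 8]

```text
time: 9.95
ee_pos: [0.4862, -0.1452, 0.1279]
eef_rot: [-179.8, -0.0, 68.2]
wrist_force: [0.3, -0.1, 0.1]
opening: 0.939
```

Call:
drive_tool:
  series:
    - [-4.17, 1.73, 0, 0, 0, 0.045, 8]
    - [-4.09, 1.92, 0, 0, 0, 0.045, 8]
    - [0, 0, 3.5, 0, 0, 0, 8]
    - [0, 0, 3.5, 0, 0, 0, 8]
    - [0, 0, 3, 0, 0, 0, 8]
    - [0, 0, 2.3, 0, 0, 0, 8]
    - [0, 0, 0, 0, 0, 0, 8]
    - [0, 0, 0, 0, 0, 0, 3]
    - [0, 0, 0, 0, 0, 0, 3]
    - [0, 0, 0, 0, 0, 0, 3]

```text
time: 11.2
ee_pos: [0.4899, -0.2351, 0.0083]
eef_rot: [179.9, 0.0, 63.1]
wrist_force: [-0.5, -0.1, 2.6]
opening: 0.575
```

Call:
drive_tool:
  series:
    - [0, 0, 0, 0, 0, 0, 3]
    - [0, 0, 0, 0, 0, 0, 3]
    - [0, 0, -3.3, 0, 0, 0, 3]
    - [0, 0, -3, 0, 0, 0, 3]
    - [0, 0, -3, 0, 0, 0, 3]
    - [0, 0, -3, 0, 0, 0, 3]
    - [0, 0, 0, 0, 0, 0, 3]

```text
time: 12.08
ee_pos: [0.4907, -0.2356, 0.1331]
eef_rot: [179.7, 0.0, 63.1]
wrist_force: [0.3, -0.5, -0.6]
opening: 0.573
```

```bash
cat >> h.py <<'E'
def held():
    st(); p,d,K,T=cam("wrist"); P=cloud(d,K,T); s=status.sense()
    L=(P-s["ee_pos"])@tool(s)*1000   # tool coords mm
    m=(abs(L[...,0])<26)&(abs(L[...,1])<27)&(L[...,2]>-60)&(L[...,2]<10)
    m[:200]=0
    hsv=cv2.cvtColor(p,cv2.COLOR_RGB2HSV)
    z=L[...,2][m]; h,e=np.histogram(z,np.arange(-60,11,1)); print("held: n",m.sum(),"top z peak",e[h.argmax()], "x range of top",np.percentile(L[...,0][m&(abs(L[...,2]-e[h.argmax()])<2)],[2,98]).round(1))
    return p
E
python3 - <<'E'
from h import *
save("w4",held())
b=bed(-55,76); plan([(*b,.13,94.15,3,10),(*b,.13,94.15,3,1)])
E
```

```text
t12.07 [ 0.4907 -0.2356  0.1331] [1.7968e+02 2.0000e-02 6.3130e+01] F [ 0.3 -0.5 -0.6] op 0.573 j [-31.   3. 101.   0.  76.  -4.]
held: n 14220 top z peak -19 x range of top [-16.1  17.8]
[[4.42,-2.3,0.01,0,0,-0.054,3],[4.54,-2.06,0.01,0,0,-0.054,3],[4.64,-1.81,0.01,0,0,-0.054,3],[4.74,-1.55,0.01,0,0,-0.055,3],[4.81,-1.3,0.01,0,0,-0.054,3],[4.87,-1.03,0.01,0,0,-0.054,3],[4.93,-0.77,0.01,0,0,-0.054,3],[4.96,-0.5,0.01,0,0,-0.054,3],[4.97,-0.23,0.01,0,0,-0.054,3],[4.99,0.04,0.01,0,0,-0.054,3]]
[[-0,-0,0,0,0,-0,3]]
end [0.4844, 0.2634, 0.13, 94.1241]
```

Call:
drive_tool:
  series:
    - [4.42, -2.3, 0, 0, 0, -0.054, 3]
    - [4.54, -2.06, 0, 0, 0, -0.054, 3]
    - [4.64, -1.81, 0, 0, 0, -0.054, 3]
    - [4.74, -1.55, 0, 0, 0, -0.055, 3]
    - [4.81, -1.3, 0, 0, 0, -0.054, 3]
    - [4.87, -1.03, 0, 0, 0, -0.054, 3]
    - [4.93, -0.77, 0, 0, 0, -0.054, 3]
    - [4.96, -0.5, 0, 0, 0, -0.054, 3]
    - [4.97, -0.23, 0, 0, 0, -0.054, 3]
    - [4.99, 0.04, 0, 0, 0, -0.054, 3]

```text
time: 13.38
ee_pos: [0.4823, 0.2649, 0.1279]
eef_rot: [-179.9, 0.1, 94.2]
wrist_force: [0.2, 0.8, -0.5]
opening: 0.572
```

Call:
drive_tool:
  series:
    - [0, 0, 0, 0, 0, 0, 3]
    - [0, 0, 4, 0, 0, 0, 3]
    - [0, 0, 3, 0, 0, 0, 3]
    - [0, 0, 2, 0, 0, 0, 3]
    - [0, 0, 1, 0, 0, 0, 3]
    - [0, 0, 0.5, 0, 0, 0, 3]
    - [0, 0, 0, 0, 0, 0, 3]
    - [0, 0, 0, 0, 0, 0, 3]

```text
time: 14.38
ee_pos: [0.4844, 0.264, 0.026]
eef_rot: [179.9, -0.0, 94.1]
wrist_force: [0.7, -0.1, 1.5]
opening: 0.573
```

```bash
python3 - <<'E'
from h import *
held(); print(bed(-55,76))
E
```

```text
t14.38 [0.4844 0.264  0.026 ] [ 1.7991e+02 -3.0000e-02  9.4120e+01] F [ 0.7 -0.1  1.5] op 0.573 j [ 23.  11. 104.  -0.  65.  19.]
held: n 14261 top z peak -17 x range of top [-15.8  18.2]
[0.48434425 0.2633205 ]
```

Call:
drive_tool:
  series:
    - [0, 0, 0.3, 0, 0, 0, 3]
    - [0, 0, 0.2, 0, 0, 0, 3]
    - [0, 0, 0, 0, 0, 0, 3]
    - [0, 0, 0, 0, 0, 0, 7.5]
    - [0, 0, 0, 0, 0, 0, 7.5]
    - [0, 0, 0, 0, 0, 0, 7.5]
    - [0, 0, -3, 0, 0, 0, 7.5]
    - [0, 0, -4, 0, 0, 0, 7.5]
    - [0, 0, -4, 0, 0, 0, 7.5]
    - [0, 0, 0, 0, 0, 0, 7.5]

```text
time: 15.68
ee_pos: [0.4864, 0.265, 0.1344]
eef_rot: [179.6, -0.1, 94.1]
wrist_force: [-0.4, 0.7, 0.6]
opening: 0.881
```

```bash
cat >> h.py <<'E'
def inbed(n="wrist"):
    p,d,K,T=cam(n); P=cloud(d,K,T)
    a=np.radians(BY);B=(P[...,:2]-BED)@np.array([[np.cos(a),-np.sin(a)],[np.sin(a),np.cos(a)]])*1000
    m=(abs(P[...,2]-.0375)<.004)&(abs(B[...,0]+55)<45)&(B[...,1]>-150)&(B[...,1]<142)
    k,l,s,c=cv2.connectedComponentsWithStats(m.astype(np.uint8))
    for i in range(1,k):
        if s[i,4]>80: print(n,"bed:",[np.round(v,1).tolist() for v in cv2.minAreaRect(B[l==i].astype(np.float32))],np.median(P[l==i][:,2]).round(4))
    return p
E
python3 - <<'E'
from h import *
st(); blocks(*cam("top")); inbed()
pick(.418,-.164,-20,11,2)
E
```

```text
t15.68 [0.4864 0.265  0.1344] [ 1.7959e+02 -1.4000e-01  9.4120e+01] F [-0.4  0.7  0.6] op 0.881 j [ 23.   4. 100.  -0.  76.  19.]
x 0.744 y -0.856 yaw 68.6  w62 h32 z 0.027 [50, 42, 71] [630.0, 156.0]
x 0.666 y -0.354 yaw -72.6  w36 h51 z 0.025 [67, 166, 130] [442.0, 189.0]
x 0.553 y -0.324 yaw -11.6  w36 h50 z 0.025 [15, 56, 40] [433.0, 232.0]
x 0.491 y -0.076 yaw -1.5  w36 h50 z 0.025 [30, 177, 196] [336.0, 259.0]
x 0.436 y -0.327 yaw 69.3  w51 h35 z 0.025 [15, 67, 42] [438.0, 278.0]
x 0.418 y -0.164 yaw -20.7  w35 h50 z 0.025 [18, 50, 37] [372.0, 287.0]
wrist bed: [[-55.4, 120.8], [34.8, 49.0], 90.0] 0.0372
wrist bed: [[-56.3, 77.9], [35.2, 49.1], 89.6] 0.0373
[[-3.84,-0.88,0,0,0,0.038,8],[-3.86,-0.73,0,0,0,0.039,8],[-3.9,-0.58,0,0,0,0.038,8],[-3.91,-0.43,0,0,0,0.038,8],[-3.92,-0.28,0,0,0,0.038,8],[-3.94,-0.13,0.01,0,0,0.039,8],[-3.93,0.02,-0,0,0,0.038,8],[-3.93,0.17,-0,0,0,0.038,8],[-3.93,0.32,-0,0,0,0.039,8],[-3.9,0.47,-0,0,0,0.038,8]]
[[-3.89,0.62,-0,0,0,0.038,8],[0,0,3.07,0,0,0,8],[0,0,3.08,0,0,0,8],[0,0,3.07,0,0,0,8],[0,0,3.08,0,0,0,8],[0,0,-0,0,0,0,3],[0,0,-0,0,0,0,3],[0,0,-0,0,0,0,3],[0,0,-0,0,0,0,3],[0,0,-0,0,0,0,3]]
[[0,0,-3.08,0,0,0,3],[0,0,-3.07,0,0,0,3],[0,0,-3.08,0,0,0,3],[0,0,-3.07,0,0,0,3],[3.84,-0.66,-0,0,0,-0.042,3],[3.87,-0.49,-0,0,0,-0.042,3],[3.88,-0.34,-0,0,0,-0.042,3],[3.89,-0.17,-0,0,0,-0.043,3],[3.9,0,-0,0,0,-0.042,3],[3.89,0.16,-0,0,0,-0.042,3]]
[[3.89,0.33,-0,0,0,-0.042,3],[3.86,0.49,-0,0,0,-0.042,3],[3.84,0.65,-0,0,0,-0.042,3],[3.82,0.81,-0,0,0,-0.042,3],[-0,-0,-0,0,0,-0,3],[-0,-0,2.67,0,0,-0,3],[-0,-0,2.66,0,0,-0,3],[-0,-0,2.67,0,0,-0,3],[-0,-0,1.02,0,0,-0,3],[-0,-0,1.01,0,0,-0,3]]
[[-0,-0,1.02,0,0,-0,3],[-0,-0,-0,0,0,-0,3],[-0,-0,-0,0,0,-0,7.5],[-0,-0,-0,0,0,-0,7.5],[-0,-0,-0,0,0,-0,7.5],[-0,-0,-3.68,0,0,-0,7.5],[-0,-0,-3.69,0,0,-0,7.5],[-0,-0,-3.68,0,0,-0,7.5]]
end [0.4876, 0.2195, 0.13, 94.1272]
```

Call:
drive_tool:
  series:
    - [-3.84, -0.88, 0, 0, 0, 0.038, 8]
    - [-3.86, -0.73, 0, 0, 0, 0.039, 8]
    - [-3.9, -0.58, 0, 0, 0, 0.038, 8]
    - [-3.91, -0.43, 0, 0, 0, 0.038, 8]
    - [-3.92, -0.28, 0, 0, 0, 0.038, 8]
    - [-3.94, -0.13, 0, 0, 0, 0.039, 8]
    - [-3.93, 0.02, 0, 0, 0, 0.038, 8]
    - [-3.93, 0.17, 0, 0, 0, 0.038, 8]
    - [-3.93, 0.32, 0, 0, 0, 0.039, 8]
    - [-3.9, 0.47, 0, 0, 0, 0.038, 8]

```text
time: 17.02
ee_pos: [0.4223, -0.1259, 0.1281]
eef_rot: [-179.8, -0.0, 72.1]
wrist_force: [0.1, -0.0, -0.4]
opening: 0.931
```

Call:
drive_tool:
  series:
    - [-3.89, 0.62, 0, 0, 0, 0.038, 8]
    - [0, 0, 3.5, 0, 0, 0, 8]
    - [0, 0, 3.5, 0, 0, 0, 8]
    - [0, 0, 3, 0, 0, 0, 8]
    - [0, 0, 2.3, 0, 0, 0, 8]
    - [0, 0, 0, 0, 0, 0, 8]
    - [0, 0, 0, 0, 0, 0, 3]
    - [0, 0, 0, 0, 0, 0, 3]
    - [0, 0, 0, 0, 0, 0, 3]
    - [0, 0, 0, 0, 0, 0, 3]

```text
time: 18.27
ee_pos: [0.4188, -0.1646, 0.0082]
eef_rot: [179.9, 0.0, 70.0]
wrist_force: [-1.2, -0.2, 6.4]
opening: 0.574
```

Call:
drive_tool:
  series:
    - [0, 0, 0, 0, 0, 0, 3]
    - [0, 0, -3.3, 0, 0, 0, 3]
    - [0, 0, -3, 0, 0, 0, 3]
    - [0, 0, -3, 0, 0, 0, 3]
    - [0, 0, -3, 0, 0, 0, 3]
    - [0, 0, 0, 0, 0, 0, 3]

```text
time: 19.02
ee_pos: [0.4196, -0.165, 0.1329]
eef_rot: [179.7, 0.0, 70.0]
wrist_force: [0.4, 0.9, -1.8]
opening: 0.573
```

Call:
drive_tool:
  series:
    - [3.84, -0.66, 0, 0, 0, -0.042, 3]
    - [3.87, -0.49, 0, 0, 0, -0.042, 3]
    - [3.88, -0.34, 0, 0, 0, -0.042, 3]
    - [3.89, -0.17, 0, 0, 0, -0.043, 3]
    - [3.9, 0, 0, 0, 0, -0.042, 3]
    - [3.89, 0.16, 0, 0, 0, -0.042, 3]
    - [3.89, 0.33, 0, 0, 0, -0.042, 3]
    - [3.86, 0.49, 0, 0, 0, -0.042, 3]
    - [3.84, 0.65, 0, 0, 0, -0.042, 3]
    - [3.82, 0.81, 0, 0, 0, -0.042, 3]

```text
time: 20.27
ee_pos: [0.4868, 0.2204, 0.1285]
eef_rot: [-179.9, 0.0, 94.2]
wrist_force: [0.3, -0.5, -0.8]
opening: 0.575
```

Call:
drive_tool:
  series:
    - [0, 0, 0, 0, 0, 0, 3]
    - [0, 0, 4, 0, 0, 0, 3]
    - [0, 0, 3, 0, 0, 0, 3]
    - [0, 0, 2, 0, 0, 0, 3]
    - [0, 0, 1, 0, 0, 0, 3]
    - [0, 0, 0.5, 0, 0, 0, 3]
    - [0, 0, 0, 0, 0, 0, 3]
    - [0, 0, 0, 0, 0, 0, 3]

```text
time: 21.28
ee_pos: [0.4881, 0.2196, 0.0259]
eef_rot: [179.9, -0.0, 94.1]
wrist_force: [1.0, -0.0, -0.3]
opening: 0.574
```

```bash
python3 - <<'E'
from h import *
held(); print(bed(-55,32))
E
```

```text
t21.27 [0.4881 0.2196 0.0259] [ 1.7991e+02 -2.0000e-02  9.4130e+01] F [ 1.  -0.  -0.3] op 0.574 j [ 19.   9. 106.  -0.  65.  15.]
held: n 14224 top z peak -18 x range of top [-16.6  17.1]
[0.48752844 0.21943586]
```

Next: release this block, check the bed, then pick block E (0.436, -0.328, 69°).

Call:
drive_tool:
  series:
    - [0, 0, 0.3, 0, 0, 0, 3]
    - [0, 0, 0.2, 0, 0, 0, 3]
    - [0, 0, 0, 0, 0, 0, 3]
    - [0, 0, 0, 0, 0, 0, 7.5]
    - [0, 0, 0, 0, 0, 0, 7.5]
    - [0, 0, 0, 0, 0, 0, 7.5]
    - [0, 0, -3, 0, 0, 0, 7.5]
    - [0, 0, -4, 0, 0, 0, 7.5]
    - [0, 0, -4, 0, 0, 0, 7.5]
    - [0, 0, 0, 0, 0, 0, 7.5]

```text
time: 22.58
ee_pos: [0.4902, 0.2203, 0.1343]
eef_rot: [179.6, -0.1, 94.1]
wrist_force: [-0.2, 0.6, 0.2]
opening: 0.874
```

```bash
python3 - <<'E'
from h import *
st(); blocks(*cam("top")); inbed()
pick(.436,-.3285,68.9,13,3)
E
```

```text
t22.57 [0.4902 0.2203 0.1343] [ 1.7958e+02 -1.1000e-01  9.4120e+01] F [-0.2  0.6  0.2] op 0.874 j [ 19.   1. 102.  -0.  76.  15.]
x 0.666 y -0.355 yaw -72.4  w36 h51 z 0.025 [67, 165, 129] [442.0, 189.0]
x 0.552 y -0.324 yaw -10.8  w38 h50 z 0.025 [15, 64, 40] [433.0, 232.0]
x 0.534 y 0.063 yaw -84.1  w33 h41 z 0.032 [114, 17, 199] [279.0, 242.0]
x 0.491 y -0.076 yaw -1.5  w35 h50 z 0.025 [30, 177, 195] [336.0, 259.0]
x 0.487 y 0.058 yaw 3.6  w54 h37 z 0.032 [128, 11, 182] [280.0, 265.0]
x 0.472 y 0.326 yaw 3.2  w58 h43 z 0.030 [120, 12, 192] [169.0, 273.0]
x 0.436 y -0.328 yaw 69.1  w50 h36 z 0.025 [15, 70, 41] [438.0, 278.0]
wrist bed: [[-55.4, 120.5], [34.5, 49.3], 90.0] 0.0372
wrist bed: [[-56.3, 77.8], [35.2, 49.1], 89.9] 0.0372
wrist bed: [[-55.9, 32.6], [35.4, 49.0], 89.9] 0.0372
[[-4.18,-0.7,0,0,0,-0.087,8],[-4.09,-1.06,0,0,0,-0.087,8],[-4,-1.41,0,0,0,-0.087,8],[-3.85,-1.75,0,0,0,-0.087,8],[-3.69,-2.08,0,0,0,-0.087,8],[-3.49,-2.4,0.01,0,0,-0.087,8],[-3.27,-2.68,-0,0,0,-0.087,8],[-3.02,-2.97,-0,0,0,-0.087,8],[-2.76,-3.21,-0,0,0,-0.087,8],[-2.47,-3.44,-0,0,0,-0.087,8]]
[[-2.16,
[... 203 characters left out ...]
0,0,0,3]]
[[-0,0,0,0,0,0,3],[-0,0,0,0,0,0,3],[-0,0,-3.07,0,0,0,3],[-0,0,-3.08,0,0,0,3],[-0,0,-3.07,0,0,0,3],[-0,0,-3.08,0,0,0,3],[1.3,4.9,0,0,0,0.113,3],[1.85,4.72,0,0,0,0.113,3],[2.36,4.49,0,0,0,0.113,3],[2.86,4.18,0,0,0,0.113,3]]
[[3.31,3.84,0,0,0,0.113,3],[3.73,3.45,0,0,0,0.113,3],[4.08,3,0,0,0,0.113,3],[4.4,2.52,0,0,0,0.113,3],[4.66,2,0,0,0,0.114,3],[4.85,1.47,0,0,0,0.113,3],[0,0,0,0,0,-0,3],[0,0,2.67,0,0,-0,3],[0,0,2.66,0,0,-0,3],[0,0,2.67,0,0,-0,3]]
[[0,0,1.02,0,0,-0,3],[0,0,1.01,0,0,-0,3],[0,0,1.02,0,0,-0,3],[0,0,0,0,0,-0,3],[0,0,0,0,0,-0,7.5],[0,0,0,0,0,-0,7.5],[0,0,0,0,0,-0,7.5],[0,0,-3.68,0,0,-0,7.5],[0,0,-3.69,0,0,-0,7.5],[0,0,-3.68,0,0,-0,7.5]]
end [0.4907, 0.1755, 0.13, 94.1252]
```

Call:
drive_tool:
  series:
    - [-4.18, -0.7, 0, 0, 0, -0.087, 8]
    - [-4.09, -1.06, 0, 0, 0, -0.087, 8]
    - [-4, -1.41, 0, 0, 0, -0.087, 8]
    - [-3.85, -1.75, 0, 0, 0, -0.087, 8]
    - [-3.69, -2.08, 0, 0, 0, -0.087, 8]
    - [-3.49, -2.4, 0, 0, 0, -0.087, 8]
    - [-3.27, -2.68, 0, 0, 0, -0.087, 8]
    - [-3.02, -2.97, 0, 0, 0, -0.087, 8]
    - [-2.76, -3.21, 0, 0, 0, -0.087, 8]
    - [-2.47, -3.44, 0, 0, 0, -0.087, 8]

```text
time: 23.92
ee_pos: [0.4463, -0.2029, 0.128]
eef_rot: [-180.0, -0.2, 144.1]
wrist_force: [0.6, 0.6, 0.1]
opening: 0.935
```

Call:
drive_tool:
  series:
    - [-2.16, -3.64, 0, 0, 0, -0.087, 8]
    - [-1.83, -3.82, 0, 0, 0, -0.087, 8]
    - [-1.49, -3.96, 0, 0, 0, -0.087, 8]
    - [0, 0, 3.5, 0, 0, 0, 8]
    - [0, 0, 3.5, 0, 0, 0, 8]
    - [0, 0, 3, 0, 0, 0, 8]
    - [0, 0, 2.3, 0, 0, 0, 8]
    - [0, 0, 0, 0, 0, 0, 8]
    - [0, 0, 0, 0, 0, 0, 3]
    - [0, 0, 0, 0, 0, 0, 3]

```text
time: 25.18
ee_pos: [0.4366, -0.3293, 0.0085]
eef_rot: [-179.9, 0.1, 158.9]
wrist_force: [-0.2, -0.8, -0.7]
opening: 0.577
```

Call:
drive_tool:
  series:
    - [0, 0, 0, 0, 0, 0, 3]
    - [0, 0, 0, 0, 0, 0, 3]
    - [0, 0, 0, 0, 0, 0, 3]
    - [0, 0, -3.3, 0, 0, 0, 3]
    - [0, 0, -3, 0, 0, 0, 3]
    - [0, 0, -3, 0, 0, 0, 3]
    - [0, 0, -3, 0, 0, 0, 3]
    - [0, 0, 0, 0, 0, 0, 3]

```text
time: 26.18
ee_pos: [0.4373, -0.3299, 0.1331]
eef_rot: [-179.9, 0.3, 158.9]
wrist_force: [-0.6, 0.0, 0.4]
opening: 0.576
```

Call:
drive_tool:
  series:
    - [1.3, 4.9, 0, 0, 0, 0.113, 3]
    - [1.85, 4.72, 0, 0, 0, 0.113, 3]
    - [2.36, 4.49, 0, 0, 0, 0.113, 3]
    - [2.86, 4.18, 0, 0, 0, 0.113, 3]
    - [3.31, 3.84, 0, 0, 0, 0.113, 3]
    - [3.73, 3.45, 0, 0, 0, 0.113, 3]
    - [4.08, 3, 0, 0, 0, 0.113, 3]
    - [4.4, 2.52, 0, 0, 0, 0.113, 3]
    - [4.66, 2, 0, 0, 0, 0.114, 3]
    - [4.85, 1.47, 0, 0, 0, 0.113, 3]

```text
time: 27.42
ee_pos: [0.4896, 0.177, 0.1285]
eef_rot: [-179.9, 0.0, 93.9]
wrist_force: [1.7, -0.8, -0.8]
opening: 0.574
```

Call:
drive_tool:
  series:
    - [0, 0, 0, 0, 0, 0, 3]
    - [0, 0, 4, 0, 0, 0, 3]
    - [0, 0, 3, 0, 0, 0, 3]
    - [0, 0, 2, 0, 0, 0, 3]
    - [0, 0, 1, 0, 0, 0, 3]
    - [0, 0, 0.5, 0, 0, 0, 3]
    - [0, 0, 0, 0, 0, 0, 3]
    - [0, 0, 0, 0, 0, 0, 3]

```text
time: 28.42
ee_pos: [0.4913, 0.1756, 0.0259]
eef_rot: [179.9, -0.0, 94.1]
wrist_force: [-0.3, -0.5, 0.3]
opening: 0.571
```

```bash
python3 - <<'E'
from h import *
held(); print(bed(-55,-12))
E
```

```text
t28.43 [0.4913 0.1756 0.0259] [ 1.7992e+02 -1.0000e-02  9.4130e+01] F [-0.3 -0.5  0.3] op 0.571 j [ 14.   7. 108.  -0.  64.  10.]
held: n 14215 top z peak -17 x range of top [-16.8  16.9]
[0.49071262 0.17555123]
```

Call:
drive_tool:
  series:
    - [0, 0, 0.3, 0, 0, 0, 3]
    - [0, 0, 0.2, 0, 0, 0, 3]
    - [0, 0, 0, 0, 0, 0, 3]
    - [0, 0, 0, 0, 0, 0, 7.5]
    - [0, 0, 0, 0, 0, 0, 7.5]
    - [0, 0, 0, 0, 0, 0, 7.5]
    - [0, 0, -3, 0, 0, 0, 7.5]
    - [0, 0, -4, 0, 0, 0, 7.5]
    - [0, 0, -4, 0, 0, 0, 7.5]
    - [0, 0, 0, 0, 0, 0, 7.5]

```text
time: 29.72
ee_pos: [0.4933, 0.1762, 0.1342]
eef_rot: [179.6, -0.1, 94.1]
wrist_force: [0.5, -0.1, -0.1]
opening: 0.88
```

```bash
python3 - <<'E'
from h import *
st(); blocks(*cam("top")); inbed()
pick(.5525,-.3245,-11.3,11,4)
E
```

```text
t29.73 [0.4933 0.1762 0.1342] [ 1.7958e+02 -7.0000e-02  9.4130e+01] F [ 0.5 -0.1 -0.1] op 0.880 j [ 14.  -1. 104.   0.  76.  10.]
x 0.743 y -0.855 yaw 72.0  w60 h33 z 0.027 [62, 43, 70] [629.0, 156.0]
x 0.665 y -0.354 yaw -71.5  w36 h51 z 0.025 [67, 166, 128] [442.0, 189.0]
x 0.553 y -0.324 yaw -11.2  w36 h51 z 0.025 [16, 59, 38] [433.0, 232.0]
x 0.491 y -0.076 yaw -1.4  w35 h50 z 0.025 [28, 179, 192] [336.0, 259.0]
wrist bed: [[-55.5, 120.5], [49.0, 35.2], 0.1] 0.0372
wrist bed: [[-56.3, 77.4], [35.1, 49.1], 90.0] 0.0373
wrist bed: [[-55.8, 32.2], [49.1, 35.3], 0.2] 0.0373
wrist bed: [[-55.8, -12.2], [35.6, 49.1], 89.8] 0.0372
wrist bed: [[-55.2, -118.1], [12.6, 43.1], 87.6] 0.0374
wrist bed: [[-12.9, -124.3], [11.2, 8.0], 65.1] 0.0362
[[-4.57,0.23,0,0,0,0.024,8],[-4.57,0.35,0,0,0,0.025,8],[-4.56,0.45,0,0,0,0.024,8],[-4.54,0.57,0,0,0,0.025,8],[-4.53,0.68,0,0,0,0.024,8],[-4.52,0.79,0,0,0,0.025,8],[-4.49,0.9,0,0,0,0.024,8],[-4.46,1.01,0,0,0,0.025,8],[-4.45,1.12,0.01,0,0,0.024,8],[-4.41,1.23,-0,0,0,0.025,8]]
[[-4.38,1.33,-0,0,0,0.024,8],[0,0,3.07,0,0,0,8],[0,0,3.08,0,0,0,8],[0,0,3.07,0,0,0,8],[0,0,3.08,0,0,0,8],[0,0,-0,0,0,0,3],[0,0,-0,0,0,0,3],[0,0,-0,0,0,0,3],[0,0,-0,0,0,0,3],[0,0,-0,0,0,0,3]]
[[0,0,-3.08,0,0,0,3],[0,0,-3.07,0,0,0,3],[0,0,-3.08,0,0,0,3],[0,0,-3.07,0,0,0,3],[4.36,-1.47,-0,0,0,-0.027,3],[4.4,-1.35,-0,0,0,-0.027,3],[4.43,-1.23,-0,0,0,-0.027,3],[4.46,-1.11,-0,0,0,-0.027,3],[4.49,-0.99,-0,0,0,-0.027,3],[4.52,-0.86,-0,0,0,-0.027,3]]
[[4.54,-0.75,-0,0,0,-0.027,3],[4.55,-0.62,-0,0,0,-0.027,3],[4.58,-0.5,-0,0,0,-0.026,3],[4.58,-0.38,-0,0,0,-0.027,3],[-0,-0,-0,0,0,-0,3],[-0,-0,2.67,0,0,-0,3],[-0,-0,2.66,0,0,-0,3],[-0,-0,2.67,0,0,-0,3],[-0,-0,1.02,0,0,-0,3],[-0,-0,1.01,0,0,-0,3]]
[[-0,-0,1.02,0,0,-0,3],[-0,-0,-0,0,0,-0,3],[-0,-0,-0,0,0,-0,7.5],[-0,-0,-0,0,0,-0,7.5],[-0,-0,-0,0,0,-0,7.5],[-0,-0,-3.68,0,0,-0,7.5],[-0,-0,-3.69,0,0,-0,7.5],[-0,-0,-3.68,0,0,-0,7.5]]
end [0.4939, 0.1317, 0.13, 94.1248]
```

Call:
drive_tool:
  series:
    - [-4.57, 0.23, 0, 0, 0, 0.024, 8]
    - [-4.57, 0.35, 0, 0, 0, 0.025, 8]
    - [-4.56, 0.45, 0, 0, 0, 0.024, 8]
    - [-4.54, 0.57, 0, 0, 0, 0.025, 8]
    - [-4.53, 0.68, 0, 0, 0, 0.024, 8]
    - [-4.52, 0.79, 0, 0, 0, 0.025, 8]
    - [-4.49, 0.9, 0, 0, 0, 0.024, 8]
    - [-4.46, 1.01, 0, 0, 0, 0.025, 8]
    - [-4.45, 1.12, 0, 0, 0, 0.024, 8]
    - [-4.41, 1.23, 0, 0, 0, 0.025, 8]

```text
time: 31.08
ee_pos: [0.5457, -0.2799, 0.1275]
eef_rot: [-179.8, -0.1, 80.0]
wrist_force: [0.9, 0.3, 0.3]
opening: 0.935
```

Call:
drive_tool:
  series:
    - [-4.38, 1.33, 0, 0, 0, 0.024, 8]
    - [0, 0, 3.5, 0, 0, 0, 8]
    - [0, 0, 3.5, 0, 0, 0, 8]
    - [0, 0, 3, 0, 0, 0, 8]
    - [0, 0, 2.3, 0, 0, 0, 8]
    - [0, 0, 0, 0, 0, 0, 8]
    - [0, 0, 0, 0, 0, 0, 3]
    - [0, 0, 0, 0, 0, 0, 3]
    - [0, 0, 0, 0, 0, 0, 3]
    - [0, 0, 0, 0, 0, 0, 3]

```text
time: 32.33
ee_pos: [0.5533, -0.3252, 0.0085]
eef_rot: [179.9, 0.1, 78.7]
wrist_force: [0.1, 0.6, 6.1]
opening: 0.572
```

Call:
drive_tool:
  series:
    - [0, 0, 0, 0, 0, 0, 3]
    - [0, 0, -3.3, 0, 0, 0, 3]
    - [0, 0, -3, 0, 0, 0, 3]
    - [0, 0, -3, 0, 0, 0, 3]
    - [0, 0, -3, 0, 0, 0, 3]
    - [0, 0, 0, 0, 0, 0, 3]

```text
time: 33.08
ee_pos: [0.5541, -0.3257, 0.1335]
eef_rot: [179.7, 0.1, 78.7]
wrist_force: [1.0, 0.5, -1.3]
opening: 0.572
```

Call:
drive_tool:
  series:
    - [4.36, -1.47, 0, 0, 0, -0.027, 3]
    - [4.4, -1.35, 0, 0, 0, -0.027, 3]
    - [4.43, -1.23, 0, 0, 0, -0.027, 3]
    - [4.46, -1.11, 0, 0, 0, -0.027, 3]
    - [4.49, -0.99, 0, 0, 0, -0.027, 3]
    - [4.52, -0.86, 0, 0, 0, -0.027, 3]
    - [4.54, -0.75, 0, 0, 0, -0.027, 3]
    - [4.55, -0.62, 0, 0, 0, -0.027, 3]
    - [4.58, -0.5, 0, 0, 0, -0.026, 3]
    - [4.58, -0.38, 0, 0, 0, -0.027, 3]

```text
time: 34.33
ee_pos: [0.4925, 0.133, 0.1285]
eef_rot: [-179.9, 0.0, 94.2]
wrist_force: [0.3, 0.0, -0.1]
opening: 0.574
```

Call:
drive_tool:
  series:
    - [0, 0, 0, 0, 0, 0, 3]
    - [0, 0, 4, 0, 0, 0, 3]
    - [0, 0, 3, 0, 0, 0, 3]
    - [0, 0, 2, 0, 0, 0, 3]
    - [0, 0, 1, 0, 0, 0, 3]
    - [0, 0, 0.5, 0, 0, 0, 3]
    - [0, 0, 0, 0, 0, 0, 3]
    - [0, 0, 0, 0, 0, 0, 3]

```text
time: 35.33
ee_pos: [0.4945, 0.1317, 0.0259]
eef_rot: [179.9, -0.0, 94.1]
wrist_force: [0.5, 0.2, -1.6]
opening: 0.572
```

```bash
python3 - <<'E'
from h import *
held(); print(bed(-55,-56))
E
```

```text
t35.33 [0.4945 0.1317 0.0259] [ 1.7991e+02 -1.0000e-02  9.4120e+01] F [ 0.5  0.2 -1.6] op 0.572 j [  9.   6. 110.  -0.  64.   5.]
held: n 14196 top z peak -17 x range of top [-16.7  17.1]
[0.49389681 0.1316666 ]
```

Call:
drive_tool:
  series:
    - [0, 0, 0.3, 0, 0, 0, 3]
    - [0, 0, 0.2, 0, 0, 0, 3]
    - [0, 0, 0, 0, 0, 0, 3]
    - [0, 0, 0, 0, 0, 0, 7.5]
    - [0, 0, 0, 0, 0, 0, 7.5]
    - [0, 0, 0, 0, 0, 0, 7.5]
    - [0, 0, -3, 0, 0, 0, 7.5]
    - [0, 0, -4, 0, 0, 0, 7.5]
    - [0, 0, -4, 0, 0, 0, 7.5]
    - [0, 0, 0, 0, 0, 0, 7.5]

```text
time: 36.62
ee_pos: [0.4966, 0.1321, 0.1342]
eef_rot: [179.6, -0.0, 94.1]
wrist_force: [0.2, -0.1, 0.2]
opening: 0.875
```

```bash
python3 - <<'E'
from h import *
st(); blocks(*cam("top")); save("w5",inbed())
b=bed(-55,-155); e=bed(-55,-80)
plan([(*b,.13,94.15,0,4),(*b,.13,94.15,0,3),(*b,.042,94.15,0,3),(*e,.042,94.15,0,8)])
E
```

```text
t36.62 [0.4966 0.1321 0.1342] [ 1.7957e+02 -4.0000e-02  9.4130e+01] F [ 0.2 -0.1  0.2] op 0.875 j [  9.  -2. 106.  -0.  76.   5.]
x 0.666 y -0.356 yaw -74.5  w36 h52 z 0.025 [67, 167, 125] [442.0, 189.0]
x 0.491 y -0.076 yaw -1.4  w35 h50 z 0.025 [27, 182, 186] [336.0, 259.0]
wrist bed: [[-56.3, 77.2], [49.0, 35.7], 0.7] 0.0372
wrist bed: [[-55.8, 32.0], [35.1, 49.0], 89.9] 0.0372
wrist bed: [[-55.8, -12.1], [34.7, 49.1], 89.9] 0.0372
wrist bed: [[-55.8, -55.7], [49.1, 35.0], 0.0] 0.0372
wrist bed: [[-55.4, -116.8], [42.2, 12.1], 4.3] 0.0374
wrist bed: [[-13.7, -124.6], [13.5, 7.2], 86.8] 0.0364
[[-2.47,-0,0,0,0,-0,0],[-2.48,-0,0,0,0,-0,0],[-2.47,-0,0.01,0,0,-0,0],[-2.48,-0,-0,0,0,-0,0],[0,-0,-0,0,0,-0,0],[0,-0,-0,0,0,-0,0],[0,-0,-0,0,0,-0,0],[0,-0,2.93,0,0,-0,0],[0,-0,2.94,0,0,-0,0],[0,-0,2.93,0,0,-0,0]]
[[0.94,-0,-0,0,0,-0,0],[0.94,-0,-0,0,0,-0,0],[0.93,-0,-0,0,0,-0,0],[0.94,-0,-0,0,0,-0,0],[0.94,-0,-0,0,0,-0,0],[0.94,-0,-0,0,0,-0,0],[0.93,-0,-0,0,0,-0,0],[0.94,-0,-0,0,0,-0,0]]
end [0.4957, 0.1077, 0.042, 94.1253]
```

View pics/w5.png

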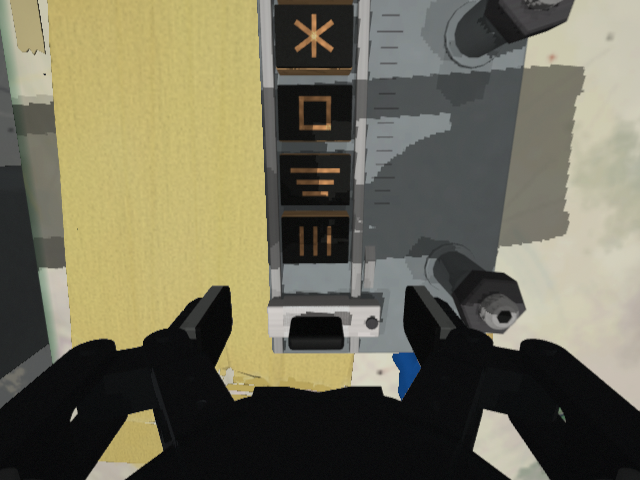

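Four blocks are in view, lying square in the channel at column 315, with the carriage tab at (316,333) and the right nut at (490,300). Now I push the carriage.

Call:
drive_tool:
  series:
    - [-2.47, 0, 0, 0, 0, 0, 0]
    - [-2.48, 0, 0, 0, 0, 0, 0]
    - [-2.47, 0, 0, 0, 0, 0, 0]
    - [-2.48, 0, 0, 0, 0, 0, 0]
    - [0, 0, 0, 0, 0, 0, 0]
    - [0, 0, 0, 0, 0, 0, 0]
    - [0, 0, 3, 0, 0, 0, 0]
    - [0, 0, 3, 0, 0, 0, 0]
    - [0, 0, 2.8, 0, 0, 0, 0]
    - [0, 0, 0, 0, 0, 0, 0]

```text
time: 37.98
ee_pos: [0.4981, 0.0339, 0.0392]
eef_rot: [-179.7, -0.0, 94.2]
wrist_force: [-1.2, 0.4, -0.7]
opening: -0.001
```

Call:
drive_tool:
  series:
    - [0.95, 0, 0, 0, 0, 0, 0]
    - [0.95, 0, 0, 0, 0, 0, 0]
    - [0.95, 0, 0, 0, 0, 0, 0]
    - [0.95, 0, 0, 0, 0, 0, 0]
    - [0.9, 0, 0, 0, 0, 0, 0]
    - [0.9, 0, 0, 0, 0, 0, 0]
    - [0.9, 0, 0, 0, 0, 0, 0]
    - [0.8, 0, 0, 0, 0, 0, 0]
    - [0.2, 0, 0, 0, 0, 0, 0]
    - [0, 0, 0, 0, 0, 0, 0]

```text
time: 39.22
ee_pos: [0.4965, 0.1036, 0.0428]
eef_rot: [179.9, 0.4, 94.1]
wrist_force: [0.5, -26.7, 6.9]
opening: 0.0
```

```bash
python3 - <<'E'
from h import *
st(); a=np.radians(BY); d=np.array(status.sense()["ee_pos"][:2])-BED
print("tcp bed",(np.array([[np.cos(a),np.sin(a)],[-np.sin(a),np.cos(a)]])@d*1000).round(1))
E
```

```text
t39.23 [0.4965 0.1036 0.0428] [179.95   0.44  94.12] F [  0.5 -26.7   6.9] op 0.000 j [  6.   4. 110.  -0.  66.   2.]
tcp bed [-54.5 -84.1]
```

Call:
drive_tool:
  series:
    - [-0.5, 0, 0, 0, 0, 0, 0]
    - [-2, 0, 0, 0, 0, 0, 0]
    - [0, 0, -3.5, 0, 0, 0, 8]
    - [0, 0, -4, 0, 0, 0, 8]
    - [0, 0, -4, 0, 0, 0, 8]
    - [0, 0, 0, 0, 0, 0, 8]

```text
time: 39.98
ee_pos: [0.4998, 0.0838, 0.1612]
eef_rot: [179.6, -0.0, 94.2]
wrist_force: [0.9, -0.5, 0.2]
opening: 0.842
```

```bash
cat >> h.py <<'E'
def nut(c,p,d,K,T,zlo=.074,zhi=.092):
    """hexagon top: yaw (mod 60) of flat normals, height"""
    P=cloud(d,K,T); r=np.hypot(P[...,0]-c[0],P[...,1]-c[1])
    m=(r<.024)&(r>.0115)&(P[...,2]>zlo)&(P[...,2]<zhi); z=np.median(P[...,2][m]); m&=abs(P[...,2]-z)<.0015
    q=(P[m][:,:2]-c)*1000
    best=[]
    for a in np.arange(0,60,.5):
        ns=[np.radians(a+60*k) for k in range(6)]
        e=[np.percentile(q@[np.cos(t),np.sin(t)],99.5) for t in ns]; best.append((np.std(e)*0+max(e[k]+e[(k+3)%6] for k in range(3)),a,e))
    w,a,e=min(best); print("nut n",m.sum(),"top z %.4f"%z,"flat yaw %.1f width %.1f"%(a,w),np.round(e,1),"est angle %.2f"%(6.6-(z-.078)/.00143))
E
python3 - <<'E'
from h import *
st(); inbed("top"); pt=cam("top"); p=cam("wrist"); save("w6",p[0])
for n,c in(("R",bed(55,-85)),("L",bed(55,85))):
    print(n,c)
    for q in(pt,p):
        try: nut(c,*q)
        except Exception as ex: print(ex)
b=bed(55,-85); plan([(*b,.16,94.15,8,4)])
E
```

```text
t39.98 [0.4998 0.0838 0.1612] [ 1.7958e+02 -4.0000e-02  9.4160e+01] F [ 0.9 -0.5  0.2] op 0.842 j [  4.  -5. 105.   0.  79.  -0.]
top bed: [[-56.0, -17.1], [50.0, 85.1], 0.5] 0.0373
top bed: [[-55.1, 122.0], [49.1, 38.9], 0.4] 0.0375
R [0.60570706 0.1107031 ]
index -1 is out of bounds for axis 0 with size 0
nut n 1402 top z 0.0857 flat yaw 30.0 width 35.8 [17.3 17.6 18.5 18.5 17.9 17.3] est angle 1.21
L [0.59340452 0.28025736]
nut n 42 top z 0.0860 flat yaw 46.0 width 34.7 [16.8 18.  17.7 17.8  8.2 17. ] est angle 1.03
index -1 is out of bounds for axis 0 with size 0
[[0.49,2.77,-0.1,0,0,-0,8],[0.48,2.77,-0.1,0,0,-0,8],[0.49,2.77,-0.1,0,0,-0,8],[0.49,2.77,-0.1,0,0,-0,8]]
end [0.6057, 0.1107, 0.16, 94.1496]
  return _methods._mean(a, axis=axis, dtype=dtype,
  ret = ret.dtype.type(ret / rcount)
```

View pics/w6.png

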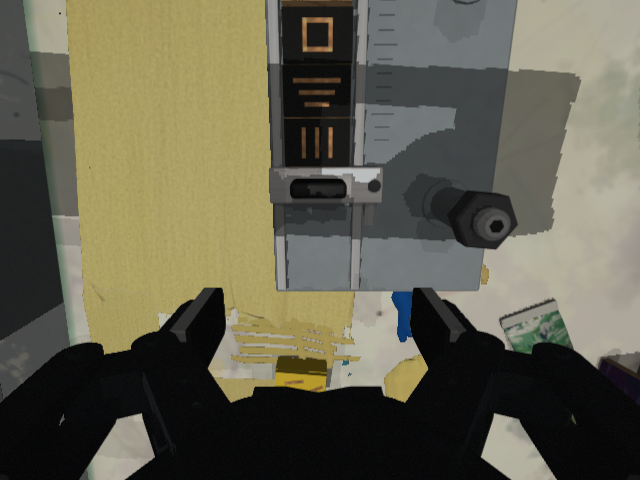

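```bash
python3 - <<'E'
from h import *
st(); plan([(.6051,.1107,.16,240,8,15)])
E
```

```text
t40.12 [0.4966 0.0833 0.156 ] [-1.7992e+02 -2.0000e-02  9.4150e+01] F [ 0.  -0.6 -0.7] op 0.931 j [  4.  -5. 106.   0.  79.  -0.]
[[0.13,0.73,-0.03,0,0,-0.17,8],[0,0.75,-0.02,0,0,-0.169,8],[-0.12,0.74,-0.03,0,0,-0.17,8],[-0.24,0.7,-0.03,0,0,-0.17,8],[-0.36,0.66,-0.02,0,0,-0.17,8],[-0.47,0.58,-0.03,0,0,-0.169,8],[-0.56,0.5,-0.03,0,0,-0.17,8],[-0.63,0.39,-0.02,0,0,-0.17,8],[-0.69,0.28,-0.03,0,0,-0.169,8],[-0.73,0.17,-0.03,0,0,-0.17,8]]
[[-0.74,0.03,-0.02,0,0,-0.17,8],[-0.74,-0.09,-0.03,0,0,-0.169,8],[-0.72,-0.21,-0.03,0,0,-0.17,8],[-0.67,-0.33,-0.02,0,0,-0.17,8],[-0.6,-0.44,-0.03,0,0,-0.17,8]]
end [0.6051, 0.1107, 0.16, 240.0246]
```

Call:
drive_tool:
  series:
    - [0.13, 0.73, -0.03, 0, 0, -0.17, 8]
    - [0, 0.75, -0.02, 0, 0, -0.169, 8]
    - [-0.12, 0.74, -0.03, 0, 0, -0.17, 8]
    - [-0.24, 0.7, -0.03, 0, 0, -0.17, 8]
    - [-0.36, 0.66, -0.02, 0, 0, -0.17, 8]
    - [-0.47, 0.58, -0.03, 0, 0, -0.169, 8]
    - [-0.56, 0.5, -0.03, 0, 0, -0.17, 8]
    - [-0.63, 0.39, -0.02, 0, 0, -0.17, 8]
    - [-0.69, 0.28, -0.03, 0, 0, -0.169, 8]
    - [-0.73, 0.17, -0.03, 0, 0, -0.17, 8]

```text
time: 41.38
ee_pos: [0.5685, 0.1013, 0.1573]
eef_rot: [180.0, -0.2, -168.3]
wrist_force: [0.5, 0.5, 1.2]
opening: 0.937
```

Call:
drive_tool:
  series:
    - [-0.74, 0.03, -0.02, 0, 0, -0.17, 8]
    - [-0.74, -0.09, -0.03, 0, 0, -0.169, 8]
    - [-0.72, -0.21, -0.03, 0, 0, -0.17, 8]
    - [-0.67, -0.33, -0.02, 0, 0, -0.17, 8]
    - [-0.6, -0.44, -0.03, 0, 0, -0.17, 8]
    - [0, 0, 0, 0, 0, 0, 8]
    - [0, 0, 0, 0, 0, 0, 8]

```text
time: 42.25
ee_pos: [0.6049, 0.1102, 0.1597]
eef_rot: [179.9, -0.1, -120.2]
wrist_force: [-1.0, -0.9, -0.5]
opening: 0.935
```

```bash
python3 - <<'E'
from h import *
st(); p=cam("wrist"); save("w7",p[0]); nut(bed(55,-85),*p); nut(np.array([.6051,.1107]),*p)
E
```

```text
t42.25 [0.6049 0.1102 0.1597] [ 1.7989e+02 -7.0000e-02 -1.2021e+02] F [-1.  -0.9 -0.5] op 0.935 j [   6.   12.   87.    0.   80. -144.]
nut n 1399 top z 0.0860 flat yaw 26.5 width 35.6 [16.7 16.6 17.6 18.8 18.9 17.7] est angle 1.03
nut n 1383 top z 0.0860 flat yaw 26.5 width 35.6 [17.3 16.7 17.1 18.3 18.9 18.2] est angle 1.04
```

View pics/w7.png

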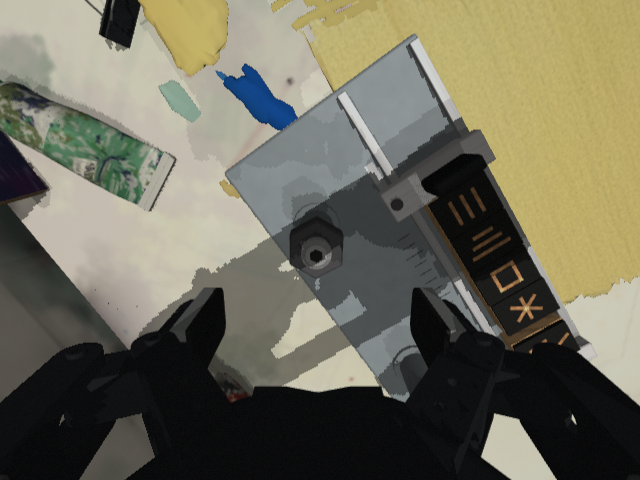

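Call:
drive_tool:
  series:
    - [0, 0, 3.5, 0, 0, 0, 8]
    - [0, 0, 3.5, 0, 0, 0, 8]
    - [0, 0, 2, 0, 0, 0, 8]
    - [0, 0, 1.4, 0, 0, 0, 8]
    - [0, 0, 0, 0, 0, 0, 8]
    - [0, 0, 0, 0, 0, 0, 2]
    - [0, 0, 0, 0, 0, 0, 2]
    - [0, 0, 0, 0, 0, 0, 2]
    - [0, 0, 0, 0, 0, 0, 2]
    - [0, 0, 0, 0, 0, 0, 2]
  newtons: 60

```text
time: 43.55
ee_pos: [0.6062, 0.1105, 0.0585]
eef_rot: [-180.0, 0.1, -120.0]
wrist_force: [-3.6, 1.0, 7.0]
opening: 0.412
```

Call:
drive_tool:
  series:
    - [0, 0, 0, 0, 0, 0, 2]
    - [0, 0, 0, 0, 0, 0, 2]

```text
time: 43.8
ee_pos: [0.6062, 0.1105, 0.0585]
eef_rot: [-180.0, 0.1, -120.0]
wrist_force: [-3.3, 0.7, 6.7]
opening: 0.408
```

```bash
python3 - <<'E'
from h import *
st(); print(status.sense()["ft_torque"])
E
```

```text
t43.80 [0.6062 0.1105 0.0585] [-1.7996e+02  5.0000e-02 -1.1999e+02] F [-3.3  0.7  6.7] op 0.408 j [   6.   18.   92.    0.   70. -144.]
[ 0.06944188  0.61258592 -0.07256322]
```

Call:
drive_tool:
  series:
    - [0, 0, 0.024, 0, 0, 0.17, 2]
    - [0, 0, 0.024, 0, 0, 0.17, 2]
    - [0, 0, 0.024, 0, 0, 0.17, 2]
    - [0, 0, 0.024, 0, 0, 0.17, 2]
    - [0, 0, 0.024, 0, 0, 0.17, 2]
    - [0, 0, 0.024, 0, 0, 0.17, 2]
    - [0, 0, 0.024, 0, 0, 0.17, 2]
    - [0, 0, 0.024, 0, 0, 0.17, 2]
    - [0, 0, 0.024, 0, 0, 0.17, 2]
    - [0, 0, 0.024, 0, 0, 0.17, 2]

```text
time: 45.05
ee_pos: [0.6063, 0.1105, 0.0561]
eef_rot: [179.9, 0.0, 142.3]
wrist_force: [-4.4, 1.0, 6.4]
opening: 0.408
```

Call:
drive_tool:
  series:
    - [0, 0, 0.024, 0, 0, 0.17, 2]
    - [0, 0, 0.024, 0, 0, 0.17, 2]
    - [0, 0, 0.024, 0, 0, 0.17, 2]
    - [0, 0, 0.024, 0, 0, 0.17, 2]
    - [0, 0, 0.024, 0, 0, 0.17, 2]
    - [0, 0, 0.024, 0, 0, 0.17, 2]
    - [0, 0, 0.024, 0, 0, 0.17, 2]
    - [0, 0, 0.024, 0, 0, 0.17, 2]
    - [0, 0, 0.024, 0, 0, 0.17, 2]
    - [0, 0, 0.024, 0, 0, 0.17, 2]

```text
time: 46.3
ee_pos: [0.6063, 0.1105, 0.0537]
eef_rot: [180.0, -0.1, 44.9]
wrist_force: [-2.3, 0.9, 6.1]
opening: 0.407
```

Call:
drive_tool:
  series:
    - [0, 0, 0.024, 0, 0, 0.17, 2]
    - [0, 0, 0.024, 0, 0, 0.17, 2]
    - [0, 0, 0.024, 0, 0, 0.17, 2]
    - [0, 0, 0.024, 0, 0, 0.17, 2]
    - [0, 0, 0.024, 0, 0, 0.17, 2]
    - [0, 0, 0.024, 0, 0, 0.17, 2]
    - [0, 0, 0.024, 0, 0, 0.17, 2]
    - [0, 0, 0.024, 0, 0, 0.17, 2]
    - [0, 0, 0.024, 0, 0, 0.17, 2]
    - [0, 0, 0, 0, 0, 0, 2]

```text
time: 47.55
ee_pos: [0.6063, 0.1105, 0.0515]
eef_rot: [-179.9, -0.0, -42.6]
wrist_force: [-3.1, 0.8, 5.9]
opening: 0.409
```

```bash
python3 - <<'E'
from h import *
st(); print(status.sense()["ft_torque"])
E
```

```text
t47.55 [0.6063 0.1105 0.0515] [-1.7994e+02 -3.0000e-02 -4.2620e+01] F [-3.1  0.8  5.9] op 0.409 j [  6.  18.  92.   0.  69. 138.]
[ 0.12244237  0.52893086 -0.08571096]
```

Call:
drive_tool:
  series:
    - [0, 0, 0, 0, 0, 0, 7]
    - [0, 0, 0, 0, 0, 0, 7]
    - [0, 0, 0, 0, 0, -0.175, 7]
    - [0, 0, 0, 0, 0, -0.175, 7]
    - [0, 0, 0, 0, 0, -0.175, 7]
    - [0, 0, 0, 0, 0, -0.174, 7]
    - [0, 0, 0, 0, 0, -0.174, 7]
    - [0, 0, 0, 0, 0, -0.174, 7]
    - [0, 0, 0, 0, 0, 0, 7]
    - [0, 0, 0, 0, 0, 0, 2]

```text
time: 48.8
ee_pos: [0.6058, 0.1102, 0.05]
eef_rot: [180.0, -0.0, 17.3]
wrist_force: [0.1, 0.9, 0.2]
opening: 0.624
```

Call:
drive_tool:
  series:
    - [0, 0, 0, 0, 0, 0, 2]
    - [0, 0, 0, 0, 0, 0, 2]
    - [0, 0, 0, 0, 0, 0, 2]
    - [0, 0, 0, 0, 0, 0, 2]
    - [0, 0, 0.02, 0, 0, 0.15, 2]
    - [0, 0, 0.02, 0, 0, 0.15, 2]
    - [0, 0, 0, 0, 0, 0, 2]

```text
time: 49.68
ee_pos: [0.6058, 0.1105, 0.0498]
eef_rot: [-180.0, 0.0, 0.4]
wrist_force: [-2.9, 3.5, 5.0]
opening: 0.409
```

```bash
python3 - <<'E'
from h import *
st(); print(status.sense()["ft_torque"])
E
```

```text
t49.67 [0.6058 0.1105 0.0498] [-179.98    0.      0.38] F [-2.9  3.5  5. ] op 0.409 j [ 6. 19. 92.  0. 69. 95.]
[ 0.39756577  0.5138975  -0.05569503]
```

Call:
drive_tool:
  series:
    - [0, 0, 0.01, 0, 0, 0.1, 2]
    - [0, 0, 0, 0, 0, 0, 2]

```text
time: 49.92
ee_pos: [0.6057, 0.1105, 0.0496]
eef_rot: [-180.0, 0.0, -5.2]
wrist_force: [-3.2, 3.2, 5.3]
opening: 0.406
```

```bash
python3 - <<'E'
from h import *
st(); print(status.sense()["ft_torque"])
E
```

```text
t49.92 [0.6057 0.1105 0.0496] [-1.7998e+02  1.0000e-02 -5.1900e+00] F [-3.2  3.2  5.3] op 0.406 j [  6.  19.  92.   0.  69. 101.]
[ 0.48793864  0.5188153  -0.03940742]
```

Call:
drive_tool:
  series:
    - [0, 0, 0.01, 0, 0, 0.1, 2]
    - [0, 0, 0, 0, 0, 0, 2]

```text
time: 50.18
ee_pos: [0.6058, 0.1105, 0.0495]
eef_rot: [-180.0, 0.0, -10.9]
wrist_force: [-2.8, 3.7, 5.7]
opening: 0.406
```

```bash
python3 - <<'E'
from h import *
st(); print(status.sense()["ft_torque"])
E
```

```text
t50.17 [0.6058 0.1105 0.0495] [-1.7997e+02  1.0000e-02 -1.0890e+01] F [-2.8  3.7  5.7] op 0.406 j [  6.  19.  92.   0.  69. 106.]
[ 0.60201925  0.48763845 -0.0480307 ]
```

Call:
drive_tool:
  series:
    - [0, 0, 0.01, 0, 0, 0.1, 2]
    - [0, 0, 0, 0, 0, 0, 2]

```text
time: 50.42
ee_pos: [0.6057, 0.1106, 0.0493]
eef_rot: [-180.0, 0.0, -16.6]
wrist_force: [-3.1, 4.1, 4.4]
opening: 0.413
```

```bash
python3 - <<'E'
from h import *
st(); print(status.sense()["ft_torque"])
E
```

```text
t50.42 [0.6057 0.1106 0.0493] [-1.7997e+02  1.0000e-02 -1.6610e+01] F [-3.1  4.1  4.4] op 0.413 j [  6.  19.  92.   0.  69. 112.]
[ 0.73177802  0.46138714 -0.07512022]
```

Call:
drive_tool:
  series:
    - [0, 0, 0.01, 0, 0, 0.1, 2]
    - [0, 0, 0, 0, 0, 0, 2]

```text
time: 50.68
ee_pos: [0.6058, 0.1106, 0.0493]
eef_rot: [-180.0, 0.0, -22.3]
wrist_force: [-3.2, 4.8, 3.7]
opening: 0.415
```

```bash
python3 - <<'E'
from h import *
st(); print(status.sense()["ft_torque"])
E
```

```text
t50.67 [0.6058 0.1106 0.0493] [-1.7997e+02  1.0000e-02 -2.2340e+01] F [-3.2  4.8  3.7] op 0.415 j [  6.  19.  92.   0.  69. 118.]
[ 0.72177113  0.45734746 -0.07493717]
```

Call:
drive_tool:
  series:
    - [0, 0, 0.01, 0, 0, 0.1, 2]
    - [0, 0, 0, 0, 0, 0, 2]

```text
time: 50.92
ee_pos: [0.6058, 0.1107, 0.0491]
eef_rot: [-180.0, 0.0, -28.1]
wrist_force: [-1.7, 4.6, 3.4]
opening: 0.412
```

```bash
python3 - <<'E'
from h import *
st(); print(status.sense()["ft_torque"])
E
```

```text
t50.92 [0.6058 0.1107 0.0491] [-1.7996e+02  1.0000e-02 -2.8070e+01] F [-1.7  4.6  3.4] op 0.412 j [  6.  19.  92.   0.  69. 124.]
[ 0.71492244  0.37867884 -0.04242511]
```

Call:
drive_tool:
  series:
    - [0, 0, 0, 0, 0, 0, 7]
    - [0, 0, 0, 0, 0, 0, 7]
    - [0, 0, -4, 0, 0, 0, 7]
    - [0, 0, -4, 0, 0, 0, 7]
    - [0, 0, -3, 0, 0, 0, 7]
    - [0, 0, 0, 0, 0, 0, 7]

```text
time: 51.68
ee_pos: [0.6081, 0.11, 0.1627]
eef_rot: [-179.8, -0.3, -28.3]
wrist_force: [-0.0, 0.1, 0.0]
opening: 0.819
```

```bash
python3 - <<'E'
from h import *
st(); st(); p=cam("wrist"); save("w8",p[0]); nut(np.array([.6055,.1107]),*p,zlo=.07,zhi=.09)
P=cloud(*p[1:]); r=np.hypot(P[...,0]-.6055,P[...,1]-.1107); print("screw top z",np.median(P[...,2][(r<.007)]))
E
```

```text
t51.67 [0.6081 0.11   0.1627] [-179.82   -0.32  -28.25] F [-0.   0.1  0. ] op 0.819 j [  6.  12.  87.  -0.  80. 124.]
t51.67 [0.6081 0.11   0.1627] [-179.82   -0.32  -28.25] F [-0.   0.1  0. ] op 0.819 j [  6.  12.  87.  -0.  80. 124.]
nut n 1134 top z 0.0778 flat yaw 1.0 width 35.6 [18.1 16.9 16.8 17.3 18.2 18.7] est angle 6.73
screw top z 0.09725359198850222
```

View pics/w8.png

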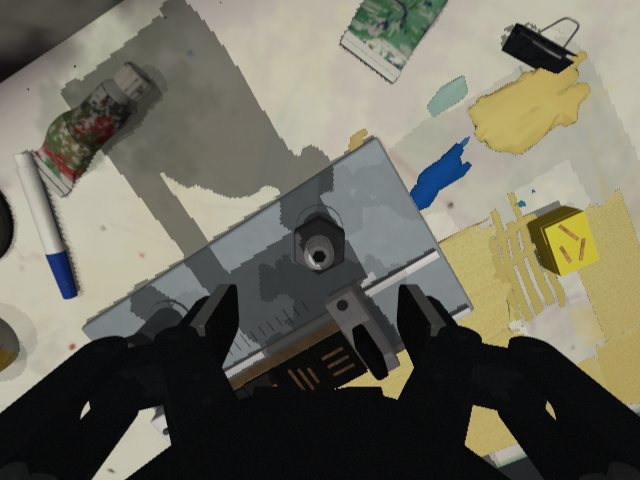

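Call:
drive_tool:
  series:
    - [0, 0, 0, 0, 0, -0.175, 7]
    - [0, 0, 0, 0, 0, -0.175, 7]
    - [0, 0, 0, 0, 0, -0.175, 7]
    - [0, 0, 0, 0, 0, -0.174, 7]
    - [0, 0, 2.5, 0, 0, -0.174, 7]
    - [0, 0, 3.5, 0, 0, -0.174, 7]
    - [0, 0, 3, 0, 0, 0, 7]
    - [0, 0, 2, 0, 0, 0, 7]
    - [0, 0, 0, 0, 0, 0, 2]
    - [0, 0, 0, 0, 0, 0, 2]

```text
time: 52.98
ee_pos: [0.6063, 0.1104, 0.05]
eef_rot: [180.0, -0.0, 31.7]
wrist_force: [-10.5, 4.1, 5.2]
opening: 0.413
```

Call:
drive_tool:
  series:
    - [0, 0, 0, 0, 0, 0, 2]
    - [0, 0, 0, 0, 0, 0, 2]
    - [0, 0, 0, 0, 0, 0, 2]
    - [0, 0, 0, 0, 0, 0.1, 2]
    - [0, 0, 0, 0, 0, 0, 2]

```text
time: 53.6
ee_pos: [0.6062, 0.1104, 0.0499]
eef_rot: [180.0, -0.1, 26.0]
wrist_force: [-3.1, 1.6, 3.6]
opening: 0.411
```

```bash
python3 - <<'E'
from h import *
st(); print(status.sense()["ft_torque"])
E
```

```text
t53.60 [0.6062 0.1104 0.0499] [ 1.7999e+02 -5.0000e-02  2.5970e+01] F [-3.1  1.6  3.6] op 0.411 j [ 6. 19. 92.  0. 69. 70.]
[ 0.30356692  0.52746962 -0.0593966 ]
```

Call:
drive_tool:
  series:
    - [0, 0, 0, 0, 0, 0.1, 2]
    - [0, 0, 0, 0, 0, 0, 2]

```text
time: 53.85
ee_pos: [0.6062, 0.1104, 0.0497]
eef_rot: [-180.0, -0.1, 20.4]
wrist_force: [-3.1, 2.9, 5.4]
opening: 0.412
```

```bash
python3 - <<'E'
from h import *
st(); print(status.sense()["ft_torque"])
E
```

```text
t53.85 [0.6062 0.1104 0.0497] [-1.800e+02 -5.000e-02  2.035e+01] F [-3.1  2.9  5.4] op 0.412 j [ 6. 19. 92.  0. 69. 75.]
[ 0.34738344  0.57172362 -0.08990857]
```

Call:
drive_tool:
  series:
    - [0, 0, 0, 0, 0, 0.1, 2]
    - [0, 0, 0, 0, 0, 0, 2]

```text
time: 54.1
ee_pos: [0.6062, 0.1104, 0.0496]
eef_rot: [180.0, -0.0, 14.8]
wrist_force: [-3.4, 2.7, 5.5]
opening: 0.413
```

```bash
python3 - <<'E'
from h import *
st(); print(status.sense()["ft_torque"])
E
```

```text
t54.10 [0.6062 0.1104 0.0496] [ 1.7998e+02 -5.0000e-02  1.4760e+01] F [-3.4  2.7  5.5] op 0.413 j [ 6. 19. 92. -0. 69. 81.]
[0.33932135 0.56007457 1.04853981]
```

Call:
drive_tool:
  series:
    - [0, 0, 0, 0, 0, 0.04, 2]
    - [0, 0, 0, 0, 0, 0, 2]

```text
time: 54.35
ee_pos: [0.6062, 0.1104, 0.0496]
eef_rot: [180.0, -0.1, 12.5]
wrist_force: [-3.3, 2.4, 5.0]
opening: 0.41
```

```bash
python3 - <<'E'
from h import *
st(); print(status.sense()["ft_torque"])
E
```

```text
t54.35 [0.6062 0.1104 0.0496] [ 1.7998e+02 -5.0000e-02  1.2540e+01] F [-3.3  2.4  5. ] op 0.410 j [ 6. 19. 92. -0. 69. 83.]
[0.41714014 0.53685579 1.4691976 ]
```

Call:
drive_tool:
  series:
    - [0, 0, 0, 0, 0, -0.03, 7]
    - [0, 0, 0, 0, 0, 0, 7]
    - [0, 0, 0, 0, 0, 0, 7]
    - [0, 0, -4, 0, 0, 0, 7]
    - [0, 0, -4, 0, 0, 0, 7]
    - [0, 0, -3, 0, 0, 0, 7]
    - [0, 0, 0, 0, 0, 0, 7]
    - [0, 0, 0, 0, 0, 0, 7]

```text
time: 55.35
ee_pos: [0.6054, 0.11, 0.1581]
eef_rot: [-180.0, 0.1, 13.9]
wrist_force: [0.7, -0.5, -0.8]
opening: 0.818
```

```bash
python3 - <<'E'
from h import *
st(); p=cam("wrist"); nut(np.array([.6057,.1107]),*p,zlo=.07,zhi=.09)
b=bed(55,85); plan([(*b,.16,94.15,8,9)])
E
```

```text
t55.35 [0.6054 0.11   0.1581] [-1.7999e+02  6.0000e-02  1.3910e+01] F [ 0.7 -0.5 -0.8] op 0.818 j [ 6. 12. 88. -0. 80. 82.]
nut n 1173 top z 0.0774 flat yaw 47.0 width 35.6 [17.7 17.3 17.4 17.9 18.1 18.2] est angle 7.01
[[0.33,-1.87,-0.03,0,0,-0.156,8],[0.62,-1.79,-0.03,0,0,-0.155,8],[0.88,-1.68,-0.03,0,0,-0.156,8],[1.14,-1.51,-0.03,0,0,-0.155,8],[1.36,-1.33,-0.03,0,0,-0.156,8],[1.54,-1.1,-0.03,0,0,-0.156,8],[1.7,-0.84,-0.03,0,0,-0.155,8],[1.81,-0.57,-0.02,0,0,-0.156,8],[1.87,-0.28,-0.03,0,0,-0.155,8]]
end [0.5934, 0.2802, 0.16, 94.1254]
```

Call:
drive_tool:
  series:
    - [0.33, -1.87, -0.03, 0, 0, -0.156, 8]
    - [0.62, -1.79, -0.03, 0, 0, -0.155, 8]
    - [0.88, -1.68, -0.03, 0, 0, -0.156, 8]
    - [1.14, -1.51, -0.03, 0, 0, -0.155, 8]
    - [1.36, -1.33, -0.03, 0, 0, -0.156, 8]
    - [1.54, -1.1, -0.03, 0, 0, -0.156, 8]
    - [1.7, -0.84, -0.03, 0, 0, -0.155, 8]
    - [1.81, -0.57, -0.02, 0, 0, -0.156, 8]
    - [1.87, -0.28, -0.03, 0, 0, -0.155, 8]
    - [0, 0, 0, 0, 0, 0, 8]

```text
time: 56.65
ee_pos: [0.5932, 0.2811, 0.1597]
eef_rot: [-179.8, 0.0, 94.2]
wrist_force: [0.6, 0.2, -0.6]
opening: 0.936
```

```bash
python3 - <<'E'
from h import *
st(); p=cam("wrist"); save("w9",p[0]); nut(bed(55,85),*p); nut(bed(55,85)+[-.0003,0],*p)
E
```

```text
t56.65 [0.5932 0.2811 0.1597] [-1.7984e+02  4.0000e-02  9.4170e+01] F [ 0.6  0.2 -0.6] op 0.936 j [21. 19. 80.  0. 82. 17.]
nut n 1360 top z 0.0865 flat yaw 50.5 width 35.6 [17.2 17.9 18.4 18.3 17.6 17.1] est angle 0.65
nut n 1363 top z 0.0865 flat yaw 50.5 width 35.6 [17.4 17.8 18.1 18.2 17.7 17.4] est angle 0.64
```

Call:
drive_tool:
  series:
    - [0, 0, 0, 0, 0, -0.169, 8]
    - [0, 0, 0, 0, 0, -0.169, 8]
    - [0, 0, 0, 0, 0, -0.169, 8]
    - [0, 0, 0, 0, 0, -0.169, 8]
    - [0, 0, 0, 0, 0, -0.169, 8]
    - [0, 0, 0, 0, 0, -0.169, 8]
    - [0, 0, 0, 0, 0, -0.169, 8]
    - [0, 0, 0, 0, 0, -0.169, 8]
    - [0, 0, 1, 0, 0, -0.169, 8]
    - [0, 0, 2, 0, 0, -0.169, 8]

```text
time: 57.95
ee_pos: [0.5951, 0.2793, 0.1319]
eef_rot: [-180.0, 0.1, -169.0]
wrist_force: [0.0, -0.0, 0.5]
opening: 0.939
```

Call:
drive_tool:
  series:
    - [0, 0, 3, 0, 0, -0.168, 8]
    - [0, 0, 2.5, 0, 0, 0, 8]
    - [0, 0, 1.7, 0, 0, 0, 8]
    - [0, 0, 0, 0, 0, 0, 8]
    - [0, 0, 0, 0, 0, 0, 2]
    - [0, 0, 0, 0, 0, 0, 2]
    - [0, 0, 0, 0, 0, 0, 2]
    - [0, 0, 0, 0, 0, 0, 2]
    - [0, 0, 0, 0, 0, 0, 2]

```text
time: 59.08
ee_pos: [0.5953, 0.2807, 0.0614]
eef_rot: [-180.0, 0.1, -159.4]
wrist_force: [-1.4, -0.0, 5.7]
opening: 0.407
```

```bash
python3 - <<'E'
from h import *
st(); print(status.sense()["ft_torque"])
E
```

```text
t59.08 [0.5953 0.2807 0.0614] [-1.7999e+02  1.3000e-01 -1.5942e+02] F [-1.4 -0.   5.7] op 0.407 j [ 21.  24.  84.  -0.  72. -90.]
[-0.17332415  0.19781039 -0.06689323]
```

Call:
drive_tool:
  series:
    - [0, 0, 0.024, 0, 0, 0.17, 2]
    - [0, 0, 0.024, 0, 0, 0.17, 2]
    - [0, 0, 0.024, 0, 0, 0.17, 2]
    - [0, 0, 0.024, 0, 0, 0.17, 2]
    - [0, 0, 0.024, 0, 0, 0.17, 2]
    - [0, 0, 0.024, 0, 0, 0.17, 2]
    - [0, 0, 0.024, 0, 0, 0.17, 2]
    - [0, 0, 0.024, 0, 0, 0.17, 2]
    - [0, 0, 0.024, 0, 0, 0.17, 2]
    - [0, 0, 0.024, 0, 0, 0.17, 2]

```text
time: 60.32
ee_pos: [0.594, 0.2784, 0.0588]
eef_rot: [-179.9, 0.2, 102.8]
wrist_force: [-9.0, -11.4, 14.4]
opening: 0.412
```

Call:
drive_tool:
  series:
    - [0, 0, 0.024, 0, 0, 0.17, 2]
    - [0, 0, 0.024, 0, 0, 0.17, 2]
    - [0, 0, 0.024, 0, 0, 0.17, 2]
    - [0, 0, 0.024, 0, 0, 0.17, 2]
    - [0, 0, 0.024, 0, 0, 0.17, 2]
    - [0, 0, 0.024, 0, 0, 0.17, 2]
    - [0, 0, 0.024, 0, 0, 0.17, 2]
    - [0, 0, 0.024, 0, 0, 0.17, 2]
    - [0, 0, 0.024, 0, 0, 0.17, 2]
    - [0, 0, 0.024, 0, 0, 0.17, 2]

```text
time: 61.58
ee_pos: [0.5918, 0.2799, 0.0563]
eef_rot: [179.9, 0.3, 5.5]
wrist_force: [-19.5, -6.2, 18.7]
opening: 0.411
```

Call:
drive_tool:
  series:
    - [0, 0, 0.024, 0, 0, 0.17, 2]
    - [0, 0, 0.024, 0, 0, 0.17, 2]
    - [0, 0, 0.024, 0, 0, 0.17, 2]
    - [0, 0, 0, 0, 0, 0, 2]
    - [0, 0, 0, 0, 0, 0, 7]
    - [0, 0, 0, 0, 0, 0, 7]
    - [0, 0, 0, 0, 0, 0, 7]

```text
time: 62.45
ee_pos: [0.5945, 0.2804, 0.0542]
eef_rot: [-180.0, -0.0, -23.4]
wrist_force: [-0.0, 0.1, -0.3]
opening: 0.821
```

Call:
drive_tool:
  series:
    - [0, 0, 0, 0, 0, -0.175, 7]
    - [0, 0, 0, 0, 0, -0.175, 7]
    - [0, 0, 0, 0, 0, -0.175, 7]
    - [0, 0, 0, 0, 0, -0.175, 7]
    - [0, 0, 0, 0, 0, -0.175, 7]
    - [0, 0, 0, 0, 0, -0.175, 7]
    - [0, 0, 0, 0, 0, -0.175, 7]
    - [0, 0, 0, 0, 0, -0.175, 7]
    - [0, 0, 0, 0, 0, -0.175, 7]
    - [0, 0, 0, 0, 0, -0.175, 7]

```text
time: 63.7
ee_pos: [0.5945, 0.2803, 0.0541]
eef_rot: [180.0, 0.0, 77.1]
wrist_force: [-0.1, -0.0, 0.2]
opening: 0.825
```

Call:
drive_tool:
  series:
    - [0, 0, 0, 0, 0, -0.174, 7]
    - [0, 0, 0, 0, 0, -0.174, 7]
    - [0, 0, 0, 0, 0, -0.174, 7]
    - [0, 0, 0, 0, 0, -0.174, 7]
    - [0, 0, 0, 0, 0, -0.174, 7]
    - [0, 0, 0, 0, 0, -0.174, 7]
    - [0, 0, 0, 0, 0, -0.174, 7]
    - [0, 0, 0, 0, 0, -0.174, 7]
    - [0, 0, 0, 0, 0, 0, 7]

```text
time: 64.82
ee_pos: [0.5944, 0.2803, 0.0541]
eef_rot: [-180.0, -0.0, 156.5]
wrist_force: [-0.2, 0.3, 0.4]
opening: 0.821
```

```bash
python3 - <<'E'
from h import *
st(); p=cam("wrist"); nut(bed(55,85),*p,zlo=.07,zhi=.09)
E
```

```text
t64.83 [0.5944 0.2803 0.0541] [-180.     -0.    156.51] F [-0.2  0.3  0.4] op 0.821 j [ 21.  24.  85.  -0.  71. -46.]
nut n 3333 top z 0.0808 flat yaw 8.0 width 35.6 [16.2 17.  18.3 19.  18.6 16.8] est angle 4.64
```

Call:
drive_tool:
  series:
    - [0.09, -0.04, 0, 0, 0, 0, 7]
    - [0, 0, 0, 0, 0, 0, 2]
    - [0, 0, 0, 0, 0, 0, 2]
    - [0, 0, 0, 0, 0, 0, 2]
    - [0, 0, 0, 0, 0, 0, 2]
    - [0, 0, 0.024, 0, 0, 0.17, 2]
    - [0, 0, 0.024, 0, 0, 0.17, 2]
    - [0, 0, 0.024, 0, 0, 0.17, 2]
    - [0, 0, 0.024, 0, 0, 0.17, 2]
    - [0, 0, 0.024, 0, 0, 0.17, 2]

```text
time: 66.12
ee_pos: [0.5934, 0.2804, 0.0533]
eef_rot: [180.0, 0.0, 107.5]
wrist_force: [-1.5, -2.5, 3.7]
opening: 0.408
```

Call:
drive_tool:
  series:
    - [0, 0, 0.024, 0, 0, 0.17, 2]
    - [0, 0, 0.024, 0, 0, 0.17, 2]
    - [0, 0, 0.024, 0, 0, 0.17, 2]
    - [0, 0, 0.024, 0, 0, 0.17, 2]
    - [0, 0, 0.024, 0, 0, 0.17, 2]
    - [0, 0, 0.015, 0, 0, 0.1, 2]
    - [0, 0, 0, 0, 0, 0, 2]

```text
time: 67.0
ee_pos: [0.5937, 0.2803, 0.0519]
eef_rot: [180.0, -0.0, 53.5]
wrist_force: [-0.7, -1.9, 3.2]
opening: 0.412
```

```bash
python3 - <<'E'
from h import *
st(); print(status.sense()["ft_torque"])
E
```

```text
t67.00 [0.5937 0.2803 0.0519] [ 1.7997e+02 -2.0000e-02  5.3470e+01] F [-0.7 -1.9  3.2] op 0.412 j [21. 24. 85. -0. 71. 57.]
[-0.32726325  0.21598896 -0.09663842]
```

Call:
drive_tool:
  series:
    - [0, 0, 0.015, 0, 0, 0.1, 2]
    - [0, 0, 0, 0, 0, 0, 2]

```text
time: 67.25
ee_pos: [0.5937, 0.2803, 0.0518]
eef_rot: [180.0, -0.0, 47.9]
wrist_force: [-0.8, -3.1, 3.9]
opening: 0.413
```

```bash
python3 - <<'E'
from h import *
st(); print(status.sense()["ft_torque"])
E
```

```text
t67.25 [0.5937 0.2803 0.0518] [ 1.7997e+02 -2.0000e-02  4.7850e+01] F [-0.8 -3.1  3.9] op 0.413 j [21. 24. 85. -0. 71. 63.]
[-0.36658878  0.07040459 -0.01662727]
```

Call:
drive_tool:
  series:
    - [0, 0, 0.015, 0, 0, 0.1, 2]
    - [0, 0, 0, 0, 0, 0, 2]

```text
time: 67.5
ee_pos: [0.5937, 0.2803, 0.0516]
eef_rot: [180.0, -0.0, 42.2]
wrist_force: [-0.2, -2.9, 4.2]
opening: 0.408
```

```bash
python3 - <<'E'
from h import *
st(); print(status.sense()["ft_torque"])
E
```

```text
t67.50 [0.5937 0.2803 0.0516] [ 1.7997e+02 -3.0000e-02  4.2180e+01] F [-0.2 -2.9  4.2] op 0.408 j [21. 24. 85. -0. 71. 69.]
[-0.48991797 -0.0032419  -0.03366318]
```

Turned 5.91 rad so far with no stop felt; I continue in small steps.

Call:
drive_tool:
  series:
    - [0, 0, 0.015, 0, 0, 0.1, 2]
    - [0, 0, 0, 0, 0, 0, 2]

```text
time: 67.75
ee_pos: [0.5937, 0.2803, 0.0515]
eef_rot: [180.0, -0.0, 36.5]
wrist_force: [0.8, -3.2, 3.6]
opening: 0.408
```

```bash
python3 - <<'E'
from h import *
st(); print(status.sense()["ft_torque"])
E
```

```text
t67.75 [0.5937 0.2803 0.0515] [ 1.7998e+02 -3.0000e-02  3.6480e+01] F [ 0.8 -3.2  3.6] op 0.408 j [21. 24. 85. -0. 71. 74.]
[-0.4849554  -0.05232944  0.03663641]
```

Call:
drive_tool:
  series:
    - [0, 0, 0.015, 0, 0, 0.1, 2]
    - [0, 0, 0, 0, 0, 0, 2]

```text
time: 68.0
ee_pos: [0.5938, 0.2802, 0.0513]
eef_rot: [180.0, -0.0, 30.8]
wrist_force: [1.2, -3.5, 4.4]
opening: 0.409
```

```bash
python3 - <<'E'
from h import *
st(); print(status.sense()["ft_torque"])
E
```

```text
t68.00 [0.5938 0.2802 0.0513] [ 1.7997e+02 -3.0000e-02  3.0760e+01] F [ 1.2 -3.5  4.4] op 0.409 j [21. 24. 85. -0. 71. 80.]
[-0.61226168 -0.10000819 -0.09559131]
```

Call:
drive_tool:
  series:
    - [0, 0, 0.01, 0, 0, 0.1, 2]
    - [0, 0, 0, 0, 0, 0, 2]

```text
time: 68.25
ee_pos: [0.5937, 0.2802, 0.0512]
eef_rot: [180.0, -0.0, 25.0]
wrist_force: [1.9, -3.6, 4.1]
opening: 0.414
```

```bash
python3 - <<'E'
from h import *
st(); print(status.sense()["ft_torque"])
E
```

```text
t68.25 [0.5937 0.2802 0.0512] [ 1.7998e+02 -3.0000e-02  2.5040e+01] F [ 1.9 -3.6  4.1] op 0.414 j [21. 24. 85. -0. 71. 86.]
[-0.70177921 -0.21879539 -0.0708196 ]
```

Call:
drive_tool:
  series:
    - [0, 0, 0.01, 0, 0, 0.1, 2]
    - [0, 0, 0, 0, 0, 0, 2]

```text
time: 68.5
ee_pos: [0.5937, 0.2802, 0.0511]
eef_rot: [180.0, -0.0, 19.3]
wrist_force: [2.4, -4.8, 5.6]
opening: 0.413
```

```bash
python3 - <<'E'
from h import *
st(); print(status.sense()["ft_torque"])
E
```

```text
t68.50 [0.5937 0.2802 0.0511] [ 1.7998e+02 -3.0000e-02  1.9320e+01] F [ 2.4 -4.8  5.6] op 0.413 j [21. 24. 85. -0. 71. 91.]
[-0.71811894 -0.34321593 -0.05690479]
```

Call:
drive_tool:
  series:
    - [0, 0, 0.01, 0, 0, 0.08, 2]
    - [0, 0, 0, 0, 0, 0, 2]

```text
time: 68.75
ee_pos: [0.5937, 0.2802, 0.0509]
eef_rot: [180.0, -0.0, 14.8]
wrist_force: [1.9, -5.6, 3.6]
opening: 0.41
```

```bash
python3 - <<'E'
from h import *
st(); print(status.sense()["ft_torque"])
E
```

```text
t68.75 [0.5937 0.2802 0.0509] [ 1.7997e+02 -3.0000e-02  1.4780e+01] F [ 1.9 -5.6  3.6] op 0.410 j [21. 24. 85. -0. 71. 96.]
[-0.79532643 -0.35899165  0.51198538]
```

Torque about z is rising (0.51 N m), so the stop is reached; I press a little more.

Call:
drive_tool:
  series:
    - [0, 0, 0, 0, 0, 0.06, 2]
    - [0, 0, 0, 0, 0, 0, 2]

```text
time: 69.0
ee_pos: [0.5937, 0.2802, 0.051]
eef_rot: [179.9, -0.0, 11.5]
wrist_force: [2.7, -6.2, 4.2]
opening: 0.411
```

```bash
python3 - <<'E'
from h import *
st(); print(status.sense()["ft_torque"])
E
```

```text
t69.00 [0.5937 0.2802 0.051 ] [ 1.7993e+02 -5.0000e-02  1.1510e+01] F [ 2.7 -6.2  4.2] op 0.411 j [21. 24. 85. -0. 71. 99.]
[-0.83312068 -0.34974965  2.4605435 ]
```

Call:
drive_tool:
  series:
    - [0, 0, 0, 0, 0, 0.03, 2]
    - [0, 0, 0, 0, 0, 0, 2]

```text
time: 69.25
ee_pos: [0.5941, 0.2802, 0.051]
eef_rot: [179.9, -0.1, 9.8]
wrist_force: [4.1, -5.0, 3.0]
opening: 0.41
```

```bash
python3 - <<'E'
from h import *
st(); print(status.sense()["ft_torque"])
E
```

```text
t69.25 [0.5941 0.2802 0.051 ] [ 1.7992e+02 -9.0000e-02  9.8400e+00] F [ 4.1 -5.   3. ] op 0.410 j [ 21.  24.  85.  -0.  71. 101.]
[-0.81218132 -0.70860436  2.78893222]
```

Call:
drive_tool:
  series:
    - [0, 0, 0, 0, 0, -0.05, 7]
    - [0, 0, 0, 0, 0, 0, 7]
    - [0, 0, 0, 0, 0, 0, 7]
    - [0, 0, -4, 0, 0, 0, 7]
    - [0, 0, -4, 0, 0, 0, 7]
    - [0, 0, -4, 0, 0, 0, 7]
    - [0, 0, -4, 0, 0, 0, 7]
    - [0, 0, 0, 0, 0, 0, 7]
    - [0, 0, 0, 0, 0, 0, 7]

```text
time: 70.38
ee_pos: [0.5931, 0.2805, 0.2102]
eef_rot: [-180.0, 0.0, 12.2]
wrist_force: [0.1, -0.1, -1.2]
opening: 0.822
```

```bash
python3 - <<'E'
from h import *
st(); p=cam("wrist"); nut(bed(55,85),*p,zlo=.07,zhi=.09); nut(bed(55,-85),*p,zlo=.07,zhi=.09)
q=cam("scene"); save("s2",cv2.resize(q[0][150:350,130:400],None,fx=2.8,fy=2.8)); inbed("top"); blocks(*cam("top"))
P=cloud(*q[1:]);m=(abs(P[...,2]-.0635)<.004)&(abs(P[...,0]-.5)<.05)&(P[...,1]>0)&(P[...,1]<.2); t=P[m].mean(0)
a=np.radians(BY); print("tab bed",(np.array([[np.cos(a),np.sin(a)],[-np.sin(a),np.cos(a)]])@(t[:2]-BED)*1000).round(1))
E
```

```text
t70.38 [0.5931 0.2805 0.2102] [-1.7999e+02  3.0000e-02  1.2230e+01] F [ 0.1 -0.1 -1.2] op 0.822 j [21. 17. 77.  0. 86. 99.]
nut n 816 top z 0.0774 flat yaw 45.0 width 35.6 [17.3 17.4 17.9 18.3 18.2 17.6] est angle 7.04
nut n 669 top z 0.0773 flat yaw 47.0 width 35.3 [18.1 17.7 17.5 16.7 17.5 17.8] est angle 7.11
top bed: [[-56.1, 13.8], [147.1, 50.4], 89.2] 0.0373
x 0.743 y -0.856 yaw 71.7  w59 h34 z 0.027 [53, 39, 73] [630.0, 156.0]
x 0.665 y -0.354 yaw -72.6  w36 h51 z 0.025 [67, 166, 130] [442.0, 189.0]
x 0.491 y -0.076 yaw -0.7  w36 h50 z 0.025 [30, 177, 195] [336.0, 259.0]
tab bed [-56.1 -69.8]
```

View pics/s2.png

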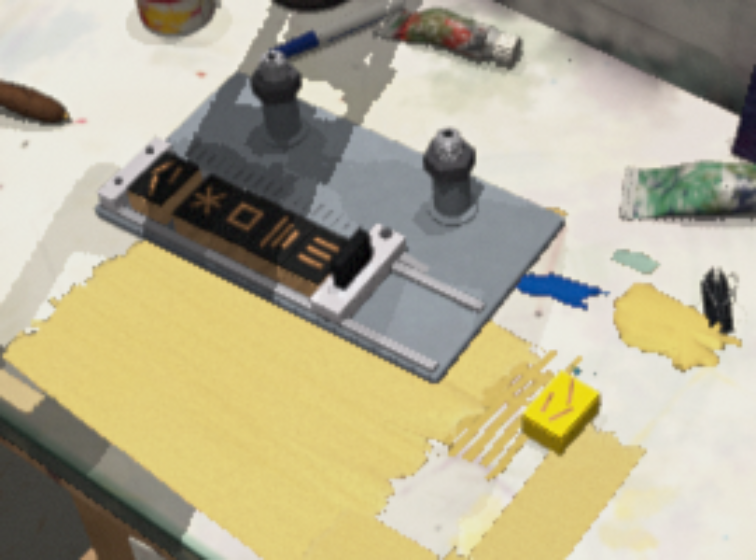

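```bash
python3 - <<'E'
from h import *
p,d,K,T=cam("top"); P=cloud(d,K,T); a=np.radians(BY)
B=(P[...,:2]-BED)@np.array([[np.cos(a),-np.sin(a)],[np.sin(a),np.cos(a)]])*1000
m=(P[...,2]>.055)&(P[...,2]<.07)&(abs(B[...,0]+55)<30)&(abs(B[...,1]+70)<40); print("tab",cv2.minAreaRect(B[m].astype(np.float32)))
m=(P[...,2]>.029)&(P[...,2]<.0352)&(abs(B[...,0]+55)<60)&(abs(B[...,1]+70)<40); print("bar",cv2.minAreaRect(B[m].astype(np.float32)))
E
```

```text
tab ((-54.75993347167969, -67.07365417480469), (39.09360122680664, 12.27220344543457), 1.0121204853057861)
bar ((-48.995628356933594, -55.910400390625), (50.685272216796875, 90.30171203613281), 89.93930053710938)
```

```bash
python3 -c "
from h import *
print(ctrl.sign_off())"
```

```text
the job is handed in; nothing more can be done
None
```

The proofing bed is made up, and I handed the job in at about 70 s of the 210 s allowed; no verdict was reported.

- **Blocks:** All five dark print blocks lie face up in the channel with their long sides across it. The yellow and green look-alikes stayed where they were. The last picture shows all five square between the stop and the carriage.
- **Carriage:** I pushed it until it met about 27 N at the solid end. Seen from the top camera, the tab centre is at bed y = -67.1 mm, and home should be -67.
- **Right nut:** I turned it clockwise until the wrist torque rose to 1.5 N m.
- **Left nut:** I turned it clockwise until the wrist torque rose to 2.8 N m.
- **Nut heights:** Both nut tops read 77.3–77.4 mm. They should be 78 mm; the camera reads about 0.7 mm low, judged on a screw top, so this fits.

**Checks that disagreed:**
- Nut angles worked out from camera height were off by about 0.4 rad, so I relied on torque to find the stops.
- The scene camera put the tab at -69.8 mm. It had also read the tab about 2 mm off at the start, so I went by the top camera.
- My last measurement of the carriage bar was spoiled by the blocks beside it, so I ignored it.

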